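# Load the cleaning basket and hold it ready over the ultrasonic tank

## Robot

A 6-joint arm with a two-finger parallel gripper is mounted at the origin on a cart in front of the work surface, level with it; the furniture and walls round the work are solid. World frame = base frame: x ahead of the robot, y to its left, z up, the work surface at z = 0. Lengths are in m, angles in rad, forces in N, time in s.
With the tool pointing down it reaches from about 0.375 to 0.825 m from the base axis. Payload 5.5 kg.
Tool frame: the origin (TCP) lies midway between the tips of the shut fingers; the grasp point (between the pads) lies 19 mm behind it; z points along the fingers, y is the direction in which the jaws open and shut (so a half turn about z gives the same grasp; the last joint's range is limited). The gripper opens to 85 mm and grips with 20 to 120 N. Pads are 22 mm wide; open, the fingers measure 114 mm over their backs; the gripper's body (76 mm by 85 mm) begins 54 mm behind the grasp point. The pads swing forward as they close: fully open they stand 13 mm farther back than shut.
Start: joints at [-1.343, 0.314, -0.047, 1.21, 0, 1.571], TCP at [0.135, -0.584, 0.205] pointing down, gripper open.
Joint ranges: [-2.67, 2.67], [-0.69, 1.73], [-1.03, 1.25], [-2.08, 2.16], [-1.42, 1.45], [-3.14, 3.14]. Speed limits (rad/s): [2.39, 2.39, 3.01, 3.14, 3.14, 3.14].

## Interface

Orientations are given as a 3x3 rotation matrix whose columns are the frame's x, y, z axes.
In Python, from workcell import status, vision, arm, boxes_of gives the robot as it stands.
- The arm moves only by the tool move_arm, never from a script. Its arguments are lists of equal length, an entry for each row: "rotation": the turn, a rotation vector about the tool's x, y, z in degrees, a list of three; "delta_pos": the shift along the tool's x, y, z in cm, a list of three; "jaw": the finger opening in cm, from 0 to 8.54. A call has 1 to 12 rows; each row is the pose to reach, as a shift and turn from the pose commanded when the call began, along the tool's axes at that moment; what a row does not reach only later rows make up. A row lasts 1/12 s, in which the tool goes at most 41.7 mm and 7.16 degrees, less where a joint would pass 70% of its speed; a pose out of reach is approached as far as the arm can. A call with a gripper value outside its range is refused whole. The fingers move at their own pace and stop on an object; "force" is the grip in N (left out, the last holds). Time passes only in rows, so rows that repeat a pose let the fingers close. It gives the time, the measured TCP pose, the force and the opening at its end, in the units of the state.
- status.state(): the state, without advancing time (a new reading comes with each control period).
- vision.camera(name): name is "side" or "top"; returns the picture (420x560x3 uint8, red, green, blue); there is no depth.
- vision.calibration(name): a dict with "mtx" (3x3 intrinsics, pixels), "xyz" and "attitude" of the camera in the world. Camera axes: x right, y up, looking along -z (the intrinsics and any distortion apply to the point x, -y, -z); pixel columns grow to the right and rows downward; lengths in m; the calibration is good to about 2 mm. A picture is of the moment at which its call begins. calibration takes no time and is no camera call.
- arm.job_done(): hands the job in, once; it reports no verdict.
Trained networks look in the newest picture that a camera, given by its name, has taken for a name from the list of things; names that differ only in an ending like _2 or _b are one class to them, and where a whole thing is asked for, a point or a joint stands for the part that bears it (a point fixed in the world has none). Each returns a list of dicts, best first, with "p" (0 to 1); they miss things now and then, are a little off and sometimes report something else, mostly with a low value. They report only what shows in the picture. A call takes as long as a camera call.
- boxes_of(camera, query): "box" ([left, top, right, bottom] in pixels, round what is visible of it).
The state is a dict: "time_s": time; "joint_positions": joint angles; "qd": joint speeds; "joint_efforts": joint torques, N m; "position": TCP position; "tool_rot": TCP orientation; "ft_force": force on the tool from outside, world axes, zero at the start; "torque": the same for the moment, N m; "gripper_width": finger opening in m.
Only numpy, scipy, OpenCV 4.12 (cv2) and the standard library are available. Lean on these libraries where they do the work, as an engineer would, in place of code of your own. Each camera call takes 0.05 s, during which the arm holds its last target. There are 200 camera calls.

## Task

Tip the three used tube fittings off the steel scoop into the wire basket while the basket stands on the worktop, without touching the fittings with the fingers, and lay the empty scoop flat on the worktop again. Then pick up the basket, carry it over the glassware and tubes without disturbing any of the things that stand about, and finish holding it level and still a finger's breadth (about 15 mm) above the rim of the ultrasonic cleaner's open tank, centred and turned so that it would go straight in. Do not lower it in or let it touch the cleaner, because I still have to fill the tank: the job ends with the basket held there in the gripper.

Things in the scene. Friction and masses are not known exactly. Their poses are not given: they have to be found in the camera images.
- scoop: Flat steel scoop, 0.14 kg. Pan 80 mm long (x), 60 wide (y), floor 2 thick, side walls 15 high; back wall at x = -40, handle beyond it; the +x end is open, without a lip. Origin: centre of the underside, z up, 0 on the worktop. The fittings lie along x, side by side; they stay in while the pan is level or tail down, and slide or roll off when the open end is tipped down 35 degrees or more.
- scoop_handle (a point): Grip point on the scoop's handle, at (-75, 0, 30) mm in the scoop's frame, on the handle's centre line. The handle bar is 12 mm wide (y), 10 mm high (25 to 35 mm above the worktop) and 70 mm long (x from -111 to -41 mm).
- scoop_lip (a point): Middle of the scoop's open end, on the pan's floor, at (40, 0, 2) mm in the scoop's frame.
- fitting_0_center (a point): One of three finger-tight plastic tube fittings, 29 mm long, 10 mm thick, 12 g, lying in the scoop. The point is at its centre.
- fitting_1_center (a point): One of three finger-tight plastic tube fittings, 29 mm long, 10 mm thick, 12 g, lying in the scoop. The point is at its centre.
- fitting_2_center (a point): One of three finger-tight plastic tube fittings, 29 mm long, 10 mm thick, 12 g, lying in the scoop. The point is at its centre.
- basket: Wire basket, 0.15 kg, outside 84 (x) by 120 mm (y), 48 high, walls 3 thick, floor 6.5 above the feet. Origin: centre of the underside, z up, 0 on the worktop. A rigid upright wire handle spans it across x at y = 0: legs at x = +-37, cross bar centre 124 mm up. The halves of the mouth either side of it (y 3 to 57 and -57 to -3) are open from above.
- basket_grip (a point): Centre of the black sleeve on the cross bar of the basket's handle, at (0, 0, 124) mm in the basket's frame. The sleeve is 44 mm long (basket x), 14 mm thick (basket y), 16 mm high.
- basket_bottom (a point): Centre of the basket's underside (the same point as the basket's origin).
- bath: Small white ultrasonic cleaner, fixed; housing 150 (x) by 186 (y) by 104 mm high, control panel on its -x face. Origin: centre of the underside, z up. In its top an open steel tank, clear opening 110 (x) by 146 mm (y), 72 deep: the basket (84 x 120) fits with 13 mm to spare on each side when the long sides are parallel, either way round.
- tank_mouth (a point): Centre of the tank's opening at the height of its rim, 104 mm above the worktop; axes as the cleaner's.
- rack: Bystander: wire tube rack, 55 x 127 mm (its x, y), with four capped tubes fixed in it, 86 mm high. Origin: centre of its underside.
- beaker: Bystander: glass beaker, 72 mm diameter, 82 mm high. Origin: centre of its underside.
- bottle: Bystander: screw-cap bottle, 57 mm diameter, 111 mm high. Origin: centre of its underside.
- flask: Bystander: conical flask, 64 mm diameter, 105 mm high. Origin: centre of its underside.
- timer: Bystander: flat timer, 62 x 66 x 16 mm. Origin: centre of its underside.

How it is judged:
On the way, in this order (a step that is already met when the one before it is completed fails the run):
1. all three fittings lie in the basket, the basket still stands upright on the worktop, and the scoop is off the worktop (x of fitting_0_center in the frame of basket between -0.042 and 0.042 m and y of fitting_0_center in the frame of basket between -0.06 and 0.06 m and z of fitting_0_center in the frame of basket between 0.004 and 0.045 m and x of fitting_1_center in the frame of basket between -0.042 and 0.042 m and y of fitting_1_center in the frame of basket between -0.06 and 0.06 m and z of fitting_1_center in the frame of basket between 0.004 and 0.045 m and x of fitting_2_center in the frame of basket between -0.042 and 0.042 m and y of fitting_2_center in the frame of basket between -0.06 and 0.06 m and z of fitting_2_center in the frame of basket between 0.004 and 0.045 m and height (world z) of basket below 0.008 m and angle between basket's own z axis and vertical below 0.08 rad and height (world z) of scoop_handle above 0.045 m), for 0.2 s.
2. the empty scoop lies flat on the worktop, let go (height (world z) of scoop below 0.008 m and angle between scoop's own z axis and vertical below 0.08 rad and contact force between the fingers and scoop below 0.05 N and linear speed of scoop below 0.03 m/s), for 0.2 s.
At the end, for the whole second after the job is handed in: Basket held still by the gripper, level (0.08 rad), its underside 4 to 30 mm above the tank rim, centred within 8 mm and turned within 0.08 rad of the tank, not touching the cleaner; all three fittings in it; the empty scoop flat on the worktop, let go (x of basket_bottom in the frame of tank_mouth between -0.008 and 0.008 m and y of basket_bottom in the frame of tank_mouth between -0.008 and 0.008 m and z of basket_bottom in the frame of tank_mouth between 0.004 and 0.03 m and angle between the y axis of basket and the y axis of tank_mouth, either way round below 0.08 rad and angle between each of basket, scoop's own z axis and vertical below 0.08 rad and contact force between basket and bath below 0.05 N and contact force between the fingers and basket above 1 N and linear speed of each of basket, scoop below 0.02 m/s and x of fitting_0_center in the frame of basket between -0.042 and 0.042 m and y of fitting_0_center in the frame of basket between -0.06 and 0.06 m and z of fitting_0_center in the frame of basket between 0.004 and 0.045 m and x of fitting_1_center in the frame of basket between -0.042 and 0.042 m and y of fitting_1_center in the frame of basket between -0.06 and 0.06 m and z of fitting_1_center in the frame of basket between 0.004 and 0.045 m and x of fitting_2_center in the frame of basket between -0.042 and 0.042 m and y of fitting_2_center in the frame of basket between -0.06 and 0.06 m and z of fitting_2_center in the frame of basket between 0.004 and 0.045 m and height (world z) of scoop below 0.008 m and contact force between the fingers and scoop below 0.05 N); the arm keeps its last pose, push and grip.
It fails at once if the fingers touch a fitting (contact force between the fingers and fitting_0 above 0.1 N or contact force between the fingers and fitting_1 above 0.1 N or contact force between the fingers and fitting_2 above 0.1 N).
It fails at once if the basket touches the ultrasonic cleaner (contact force between basket and bath above 0.3 N).
It fails at once if a bystander is moved by more than 15 mm or tipped (distance of any of rack, beaker, bottle, flask, timer from where it was at the start of the episode above 0.015 m or angle between any of rack, beaker, bottle, flask, timer's own z axis and vertical above 0.2 rad).
It also fails if it takes over 72 s, if anything falls off the work surface, if the arm or the gripper's body presses on something with over 40 N, if the wrist force passes 120 N, or if a joint passes its speed limit or range.

## Working session

There is one attempt and no reset: what is moved stays moved. The work goes in short steps, Python scripts to look and compute and a tool call to move; the robot and the scene stay as the last step left them, time stands still between calls to the robot, and variables do not carry over. Pictures are saved under pics/ and viewed, about 8 in all and at most 12, crops included, and the job is handed in when it is done.

Besides the shell and the picture viewer there is one more tool, called after "Emit:" as name(argument=value, ...), one argument or row to a line, values as JSON. move_arm: Moves the arm, as the interface text tells. Its arguments: {"type":"object","properties":{"rotation":{"type":"array","items":{"type":"array","items":{"type":"number"}}},"delta_pos":{"type":"array","items":{"type":"array","items":{"type":"number"}}},"jaw":{"type":"array","items":{"type":"number"}},"force":{"type":"number"}},"required":["rotation","delta_pos","jaw"]}

```bash
mkdir -p pics; cat > h.py <<'E'
import numpy as np, cv2
from workcell import status, vision, arm, boxes_of
def cal(n):
    c=vision.calibration(n); return np.array(c['mtx']),np.array(c['xyz']),np.array(c['attitude']),c
def proj(n,P):
    K,t,R,_=cal(n); p=(np.atleast_2d(P)-t)@R; p=p*[1,-1,-1]; q=p@K.T; return q[:,:2]/q[:,2:]
def ray(n,uv,z):
    K,t,R,_=cal(n); d=np.linalg.solve(K,[uv[0],uv[1],1])*[1,-1,-1]; d=R@d; return t+d*(z-t[2])/d[2]
def save(n,f): 
    im=vision.camera(n); cv2.imwrite('pics/'+f,cv2.cvtColor(im,cv2.COLOR_RGB2BGR)); return im
E
python3 - <<'E'
from h import *
for n in('side','top'):
    save(n,n+'0.png'); print(vision.calibration(n))
    for q in['scoop','scoop_handle','scoop_lip','fitting_0_center','basket','basket_grip','bath','tank_mouth','rack','beaker','bottle','flask','timer']:
        try: print(n,q,[(np.round(b['box']).tolist(),round(b['p'],2)) for b in boxes_of(n,q)[:3]])
        except Exception as e: print(q,e)
s=status.state();print(s['position'],s['tool_rot'],s['time_s'])
E
```

```text
{'mtx': array([[520.10516239,   0.        , 275.53140299],
       [  0.        , 520.10516239, 212.074545  ],
       [  0.        ,   0.        ,   1.        ]]), 'xyz': array([0.52040993, 1.3558208 , 0.70912386]), 'attitude': array([[-0.99969727,  0.00873807, -0.02300033],
       [-0.02455142, -0.41549917,  0.90926216],
       [-0.00161142,  0.90955159,  0.41558791]])}
side scoop [([272.0, 233.0, 327.0, 252.0], 0.58)]
side scoop_handle [([272.0, 233.0, 326.0, 247.0], 0.71)]
side scoop_lip [([273.0, 234.0, 325.0, 243.0], 0.71)]
side fitting_0_center []
side basket [([299.0, 253.0, 344.0, 317.0], 0.7)]
side basket_grip [([299.0, 254.0, 343.0, 318.0], 0.88), ([231.0, 221.0, 257.0, 262.0], 0.63)]
side bath [([278.0, 160.0, 332.0, 207.0], 0.74)]
side tank_mouth [([278.0, 158.0, 334.0, 206.0], 0.58)]
side rack [([285.0, 235.0, 337.0, 273.0], 0.66)]
side beaker [([303.0, 192.0, 324.0, 223.0], 0.66)]
side bottle [([249.0, 183.0, 270.0, 222.0], 0.77)]
side flask [([230.0, 221.0, 254.0, 265.0], 0.67), ([300.0, 252.0, 344.0, 317.0], 0.66), ([302.0, 195.0, 327.0, 227.0], 0.15)]
side timer [([23
[... 766 characters left out ...]
ip [([155.0, 227.0, 211.0, 260.0], 0.9)]
top bath [([373.0, 202.0, 462.0, 281.0], 0.75)]
top tank_mouth [([374.0, 204.0, 460.0, 272.0], 0.88), ([290.0, 148.0, 318.0, 176.0], 0.53)]
top rack [([230.0, 212.0, 252.0, 260.0], 0.79), ([154.0, 223.0, 210.0, 264.0], 0.18)]
top beaker [([335.0, 233.0, 362.0, 257.0], 0.83)]
top bottle [([338.0, 166.0, 360.0, 192.0], 0.95), ([283.0, 197.0, 306.0, 255.0], 0.47)]
top flask [([250.0, 158.0, 272.0, 180.0], 0.59), ([157.0, 222.0, 208.0, 264.0], 0.59)]
top timer []
[ 0.13552329 -0.58448315  0.20520787] [[ 9.74162210e-01  2.25849483e-01  1.89674829e-05]
 [ 2.25849483e-01 -9.74162210e-01  5.43519841e-06]
 [ 1.97049418e-05 -1.01096869e-06 -1.00000000e+00]] 1.4
```

```bash
python3 -c "
import cv2,numpy as np
a=cv2.imread('pics/side0.png');b=cv2.imread('pics/top0.png');print(a.shape)"
```

```text
(420, 560, 3)
```

View pics/top0.png

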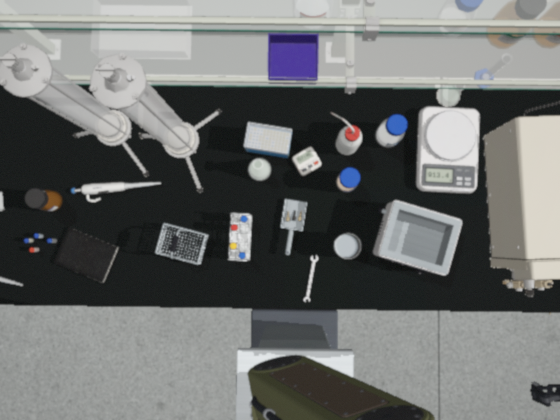

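View pics/side0.png

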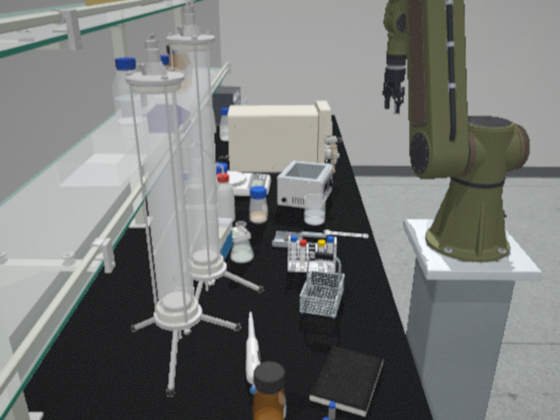

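```bash
python3 - <<'E'
from h import *
ims=[cv2.cvtColor(vision.camera('top'),cv2.COLOR_RGB2BGR).astype(float) for _ in range(4)]
im=np.mean(ims,0).astype(np.uint8); cv2.imwrite('avg.png',im)
def c(x,y,w,h,s): return cv2.resize(im[y:y+h,x:x+w],(w*s,h*s),interpolation=cv2.INTER_CUBIC)
a=c(150,215,65,55,6); b=c(370,195,100,75+10,4); d=c(272,190,45,70,8)
o=np.zeros((600,800,3),np.uint8); o[:330,:390]=a; o[0:560,410:770]=d[:560]; 
o[332:332+268,:400]=b[:268*1]if b.shape[0]<=268 else b[:268]
cv2.imwrite('pics/crop1.png',o)
E
```

```text
(no output)
```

View pics/crop1.png

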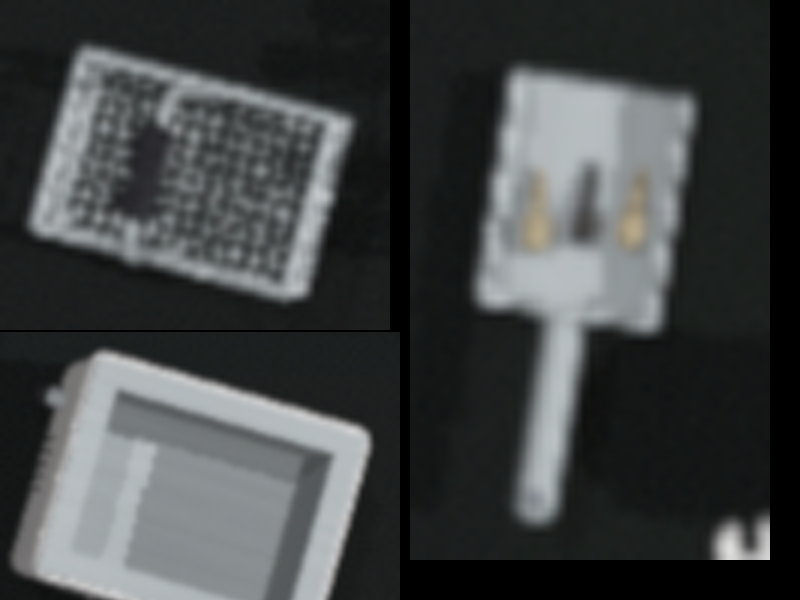

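```bash
cat >> h.py <<'E'
from scipy.optimize import least_squares
def T(p,P): c,s=np.cos(p[2]),np.sin(p[2]); P=np.array(P,float); return np.c_[p[0]+c*P[:,0]-s*P[:,1],p[1]+s*P[:,0]+c*P[:,1],P[:,2]]
def fit(n,P,uv,p0):
    f=lambda p:(proj(n,T(p,P))-uv).ravel(); r=least_squares(f,p0,loss='soft_l1'); return r.x,np.abs(r.fun).reshape(-1,2).round(1).tolist()
E
python3 - <<'E'
from h import *
sc=[[.04,.03,.015],[.04,-.03,.015],[-.04,.03,.015],[-.04,-.03,.015],[-.111,0,.035]]
print('scoop',fit('top',sc,np.array([[284.75,198.75],[307.6,201.9],[280.5,227.5],[303.25,231],[287.9,254.5]]),[.45,0,0]))
ba=[[.042,.06,.048],[.042,-.06,.048],[-.042,-.06,.048],[-.042,.06,.048],[0,0,.132]]
print('basket',fit('top',ba,np.array([[164.2,222.8],[208.7,235],[200.5,264.7],[155.3,253.7],[174.7,243.7]]),[.35,.3,0]))
im=cv2.imread('avg.png'); x,y,w,h=370,195,100,85
cv2.imwrite('pics/bath.png',cv2.resize(im[y:y+h,x:x+w],(700,595),interpolation=cv2.INTER_CUBIC))
for n,uv in dict(rack=(240,237),beaker=(347,246),bottle=(348,180),flask=(260,170),timer=(306,160)).items(): print(n,ray('top',uv,.05).round(3))
E
```

```text
scoop (array([ 0.51753161,  0.00751567, -0.13559625]), [[0.7, 0.1], [0.6, 0.0], [0.5, 0.1], [0.6, 0.3], [0.0, 0.4]])
basket (array([ 0.4329851 ,  0.30670076, -0.24100734]), [[0.4, 0.3], [1.0, 0.6], [1.1, 0.2], [0.9, 0.2], [0.5, 0.2]])
rack [0.454 0.151 0.05 ]
beaker [ 0.434 -0.135  0.05 ]
bottle [ 0.611 -0.136  0.05 ]
flask [0.635 0.101 0.05 ]
timer [ 0.664 -0.023  0.05 ]
```

View pics/bath.png

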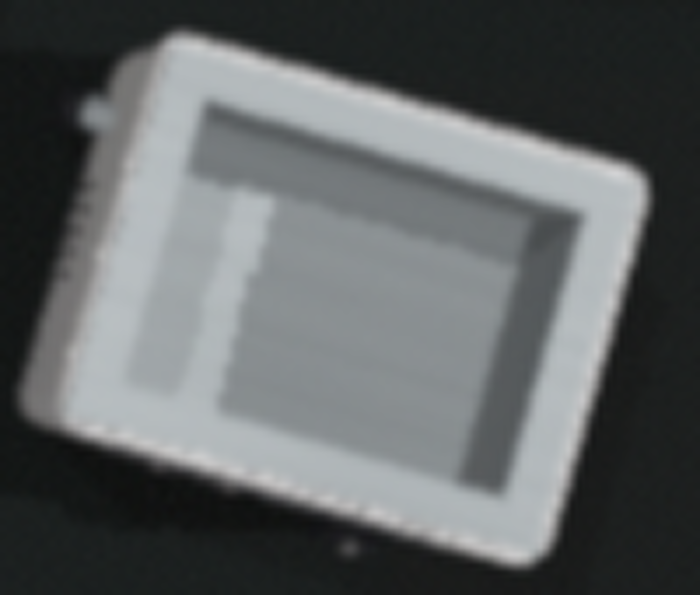

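```bash
python3 - <<'E'
from h import *
op=[[.055,.073,.104],[.055,-.073,.104],[-.055,-.073,.104],[-.055,.073,.104]]
X=np.array([[208,103],[583,213],[505,495],[126,385]])
print('bath',fit('top',op,(X+.5)/7-.5+[370,195],[.45,-.3,-.2]))
L=lambda a,b:np.cross([*a,1],[*b,1])
l=[L((190,35),(640,165)),L((648,200),(552,550)),L((520,565),(80,435)),L((65,420),(160,50))]
C=[]
for i in range(4):
    q=np.cross(l[i-1],l[i]); C.append(q[:2]/q[2])
C=np.array(C)
print('outer',fit('top',[[.075,.093,.104],[.075,-.093,.104],[-.075,-.093,.104],[-.075,.093,.104]],(C+.5)/7-.5+[370,195],[.45,-.3,-.2]))
s=status.state();p=s['position'];print(p,s['joint_positions'])
sp=np.array([.5186,.0086]);yaw=-.1356
g=sp+.075*np.array([-np.cos(yaw),-np.sin(yaw)]);print('grip',g, 'delta world',g-p[:2],'in tool',s['tool_rot'].T@[*(g-p[:2]),0])
E
```

```text
bath (array([ 0.45907387, -0.31783457, -0.27370545]), [[0.5, 0.6], [0.6, 0.2], [0.3, 0.7], [0.4, 0.1]])
outer (array([ 0.45881097, -0.31856136, -0.2660317 ]), [[0.2, 0.9], [0.2, 0.5], [0.6, 0.8], [0.5, 0.6]])
[ 0.13550274 -0.58448226  0.20518049] [-1.34298855e+00  3.13504514e-01 -4.71370938e-02  1.21017991e+00
  2.64720177e-06  1.57079798e+00]
grip [0.44428847 0.01873886] delta world [0.30878573 0.60322113] in tool [ 4.37039989e-01 -5.17899992e-01  1.42017289e-05]
```

Emit:
move_arm(
  rotation=[
    [0,0,-7],
    [0,0,-14],
    [0,0,-21],
    [0,0,-28],
    [0,0,-35],
    [0,0,-42],
    [0,0,-49],
    [0,0,-56],
    [0,0,-63],
    [0,0,-70],
    [0,0,-77],
    [0,0,-84],
  ],
  delta_pos=[
    [1.9,-2.3,0],
    [3.8,-4.6,0],
    [5.8,-6.9,0],
    [7.7,-9.1,0],
    [9.6,-11.4,0],
    [11.5,-13.7,0],
    [13.5,-16,0],
    [15.4,-18.3,0],
    [17.3,-20.6,0],
    [19.2,-22.8,0],
    [21.2,-25.1,0],
    [23,-27.4,0],
  ],
  jaw=[8,8,8,8,7,7,6,6,6,6,6,6],
)

```text
time_s: 2.6
position: [0.2983, -0.2644, 0.2055]
tool_rot: [[-0.129, 0.992, 0.001], [0.992, 0.129, -0.0], [-0.001, 0.001, -1.0]]
ft_force: [-0.2, 0.4, 0.6]
gripper_width: 0.0598
```

```bash
cat >> h.py <<'E'
def rel(pos,R,st=None):
    """print tool-frame delta cm / rotvec deg from present pose to target TCP pos,R"""
    s=status.state(); A=np.array(s['tool_rot']); d=A.T@(np.array(pos)-s['position'])*100
    r=cv2.Rodrigues(A.T@R)[0].ravel()*57.2958
    print('t',round(s['time_s'],2),'pos',np.round(s['position'],4),'q',np.round(s['joint_positions'],2),'w',round(s['gripper_width'],4),'F',np.round(s['ft_force'],1)); print('  d_cm',d.round(2),'rot',r.round(1))
def down(psi):  # tool y at angle psi, pointing down
    y=np.array([np.cos(psi),np.sin(psi),0]); z=np.array([0,0,-1.]); return np.c_[np.cross(y,z),y,z]
E
python3 - <<'E'
from h import *
rel([.444,.019,.12],down(np.pi/2-.1356))
E
```

```text
t 2.6 pos [ 0.2983 -0.2644  0.2055] q [-0.73 -0.07 -0.48  1.15  0.    0.72] w 0.0598 F [-0.2  0.4  0.6]
  d_cm [26.24 18.08  8.54] rot [  0.    0.1 -74.8]
```

Emit:
move_arm(
  rotation=[
    [0,0,-7],
    [0,0,-14],
    [0,0,-21],
    [0,0,-28],
    [0,0,-35],
    [0,0,-42],
    [0,0,-49],
    [0,0,-56],
    [0,0,-63],
    [0,0,-70],
    [0,0,-74.8],
    [0,0,-74.8],
  ],
  delta_pos=[
    [2.4,1.6,0],
    [4.8,3.3,0],
    [7.2,5,0],
    [9.6,6.6,0],
    [12,8.3,0],
    [14.4,10,1],
    [16.8,11.6,2],
    [19.2,13.3,4],
    [21.6,15,6],
    [24,16.6,7.5],
    [26.2,18.1,8.5],
    [26.2,18.1,8.5],
  ],
  jaw=[6,6,6,6,6,6,6,6,6,6,6,6],
)

```text
time_s: 3.6
position: [0.4458, 0.02, 0.1184]
tool_rot: [[-0.991, 0.134, -0.001], [0.134, 0.991, 0.002], [0.002, 0.001, -1.0]]
ft_force: [0.2, 0.8, -0.0]
gripper_width: 0.0599
```

```bash
python3 - <<'E'
from h import *
rel([.444,.019,.011],down(np.pi/2-.1356))
save('side','s1.png'); save('top','t1.png')
a=cv2.imread('pics/t1.png')[180:280,240:340]; b=cv2.imread('pics/s1.png')[180:280,230:360]
o=np.hstack([cv2.resize(a,(400,400),interpolation=2),cv2.resize(b,(520,400),interpolation=2)]);cv2.imwrite('pics/c2.png',cv2.resize(o,(800,348)))
print(proj('side',[[.444,.019,.03],[.4075,.0236,.03]]),proj('top',[[.444,.019,.03]]))
E
```

```text
t 3.6 pos [0.4458 0.02   0.1184] q [ 0.04  0.09 -0.54  0.95  0.    0.18] w 0.0599 F [ 0.2  0.8 -0. ]
  d_cm [ 0.14 -0.14 10.74] rot [ 0.1 -0.1  0. ]
[[313.87945537 233.94885589]
 [326.69785928 234.8005208 ]] [[289.42771104 241.3926141 ]]
```

View pics/c2.png

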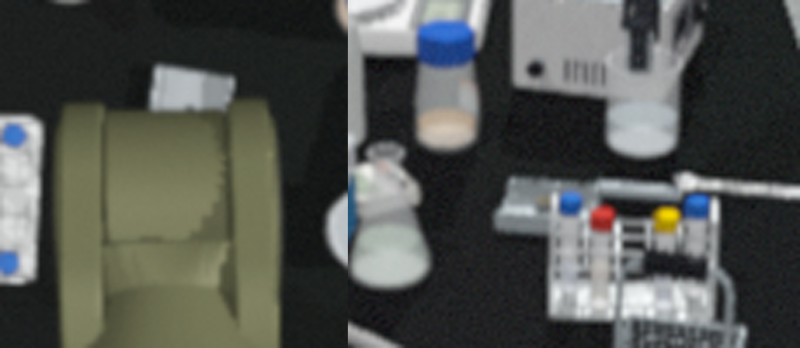

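Emit:
move_arm(
  rotation=[
    [0,0,0],
    [0,0,0],
    [0,0,0],
    [0,0,0],
    [0,0,0],
    [0,0,0],
    [0,0,0],
    [0,0,0],
    [0,0,0],
    [0,0,0],
    [0,0,0],
    [0,0,0],
  ],
  delta_pos=[
    [0.1,-0.1,3],
    [0.1,-0.1,6],
    [0.1,-0.1,9],
    [0.1,-0.1,10.5],
    [0.1,-0.1,10.7],
    [0.1,-0.1,10.7],
    [0.1,-0.1,10.7],
    [0.1,-0.1,10.7],
    [0.1,-0.1,10.7],
    [0.1,-0.1,10.7],
    [0.1,-0.1,10.7],
    [0.1,-0.1,10.7],
  ],
  jaw=[6,5,4,4,4,2,0.5,0.5,0.5,0.5,0.5,0.5],
  force=60,
)

```text
time_s: 4.7
position: [0.4444, 0.0158, 0.0136]
tool_rot: [[-0.99, 0.142, 0.001], [0.142, 0.99, -0.0], [-0.001, 0.0, -1.0]]
ft_force: [-0.3, 0.1, 0.2]
gripper_width: 0.0051
```

```bash
python3 - <<'E'
from h import *
s=status.state();print(s['position'],s['gripper_width'],s['ft_force'],s['torque'])
save('side','s2.png'); save('top','t2.png')
a=cv2.imread('pics/t2.png')[180:280,240:340]; b=cv2.imread('pics/s2.png')[190:270,250:350]
o=np.hstack([cv2.resize(a,(320,480),interpolation=2)[:, :],cv2.resize(b,(480,480*80//100),interpolation=2) if 0 else cv2.resize(b,(480,480),interpolation=2)]);cv2.imwrite('pics/c3.png',o)
R=np.array(s['tool_rot']);print(proj('side',[s['position'],s['position']-R[:,2]*.019]))
E
```

```text
[0.44437803 0.01580023 0.01362304] 0.005051221719394818 [-0.28666872  0.09600233  0.15903083] [ 0.0031339  -0.05601195  0.00233654]
[[313.53751031 238.49246615]
 [313.73254534 232.63097396]]
```

View pics/c3.png

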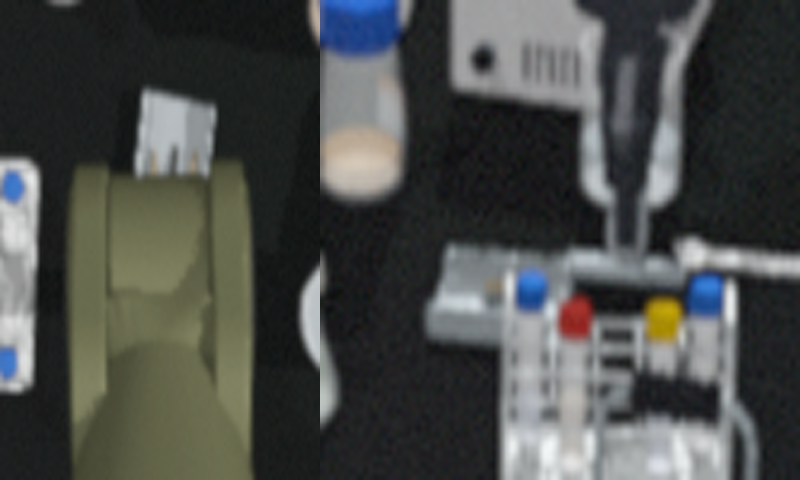

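```bash
python3 - <<'E'
from h import *
for z in(.1184,.1374,.16): print(z,proj('side',[.4458,.02,z]).round(1))
for z in(0,.0136,.025,.035,.05,.07,.09): print(z,proj('side',[.4444,.0158,z]).round(1))
a=cv2.imread('pics/s2.png')[180:250,280:340]; b=cv2.imread('pics/s1.png')[170:240,280:340]
f=lambda a:cv2.resize(a,(400,467),interpolation=cv2.INTER_CUBIC)
o=np.hstack([f(a),f(b)]).astype(float); o=255*(o/255)**.5
cv2.imwrite('pics/c4.png',o.astype(np.uint8))
E
```

```text
0.1184 [[314.2 206. ]]
0.1374 [[314.4 199.8]]
0.16 [[314.6 192.3]]
0 [[313.4 242.7]]
0.0136 [[313.5 238.5]]
0.025 [[313.6 235. ]]
0.035 [[313.7 231.9]]
0.05 [[313.9 227.2]]
0.07 [[314.1 220.9]]
0.09 [[314.3 214.5]]
```

View pics/c4.png

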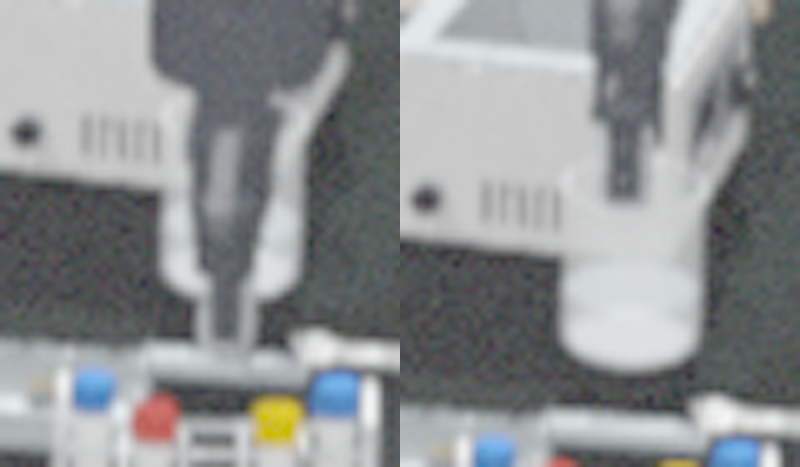

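Emit:
move_arm(
  rotation=[
    [0,0,0],
    [0,0,0],
    [0,0,0],
    [0,0,0],
    [0,0,0],
    [0,0,0],
  ],
  delta_pos=[
    [0,0,0],
    [0,0,0],
    [0,0.2,0],
    [0,0.2,0.4],
    [0,0.2,0.8],
    [0,0.2,0.8],
  ],
  jaw=[3,4,4,4,4,4],
)

```text
time_s: 5.3
position: [0.4436, 0.0178, 0.0043]
tool_rot: [[-0.99, 0.142, -0.001], [0.142, 0.99, -0.0], [0.001, -0.0, -1.0]]
ft_force: [-0.2, -0.1, 0.1]
gripper_width: 0.0401
```

```bash
python3 - <<'E'
from h import *
rel([.4444,.0187,.011],down(np.pi/2-.1356))
s=status.state();print(s['torque'])
save('side','s3.png')
a=cv2.imread('pics/s3.png')[180:250,280:340]
o=cv2.resize(a,(600,600),interpolation=cv2.INTER_CUBIC).astype(float); o=255*(o/255)**.5
cv2.imwrite('pics/c5.png',o.astype(np.uint8))
E
```

```text
t 5.3 pos [0.4436 0.0178 0.0043] q [ 0.04  0.22 -0.69  0.67 -0.    0.18] w 0.0401 F [-0.2 -0.1  0.1]
  d_cm [-0.07  0.1  -0.67] rot [-0.  -0.1 -0.4]
[-0.02635343  0.00526934  0.03299564]
```

View pics/c5.png

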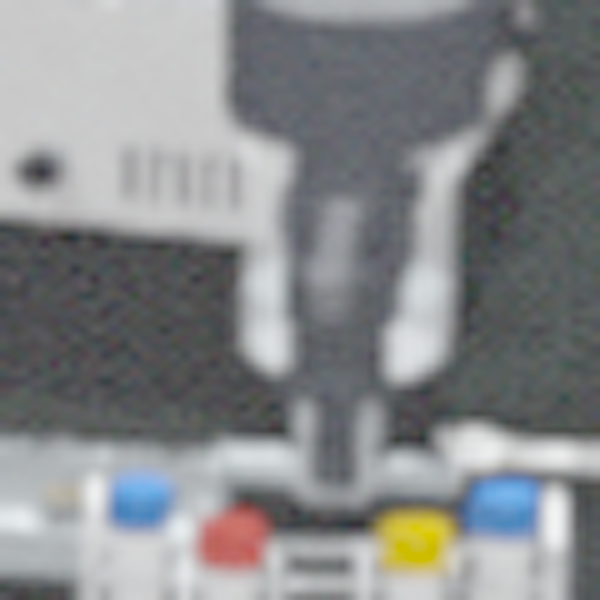

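Emit:
move_arm(
  rotation=[
    [0,0,0],
    [0,0,0],
    [0,0,0],
    [0,0,0],
    [0,0,0],
    [0,0,0],
  ],
  delta_pos=[
    [0,0,0],
    [0,0,0],
    [0,0,0],
    [0,0,0],
    [0,0,0],
    [0,0,0],
  ],
  jaw=[2,1,0,0,0,0],
  force=80,
)

```text
time_s: 5.85
position: [0.4444, 0.0178, 0.0054]
tool_rot: [[-0.99, 0.142, 0.0], [0.142, 0.99, 0.0], [-0.0, 0.0, -1.0]]
ft_force: [-0.9, 0.6, 2.2]
gripper_width: 0.0081
```

Emit:
move_arm(
  rotation=[
    [0,0,0],
    [0,0,0],
    [0,0,0],
  ],
  delta_pos=[
    [0,0,0],
    [0,0,0],
    [0,0,0],
  ],
  jaw=[0,0,0],
)

```text
time_s: 6.1
position: [0.4443, 0.0178, 0.0053]
tool_rot: [[-0.99, 0.142, 0.0], [0.142, 0.99, 0.0], [-0.0, 0.0, -1.0]]
ft_force: [-0.7, -0.4, 2.7]
gripper_width: 0.0082
```

```bash
python3 - <<'E'
from h import *
rel([.4444,.0187,.011],down(np.pi/2-.1356))
save('side','s4.png'); save('top','t4.png')
a=cv2.imread('pics/s4.png')[180:250,270:340]; b=cv2.imread('pics/t4.png')[190:260,260:330]
f=lambda a:cv2.resize(a,(400,400),interpolation=cv2.INTER_CUBIC)
o=np.hstack([f(a),f(b)]).astype(float); o=255*(o/255)**.5
cv2.imwrite('pics/c6.png',o.astype(np.uint8))
E
```

```text
t 6.1 pos [0.4443 0.0178 0.0053] q [ 0.04  0.21 -0.68  0.67  0.    0.18] w 0.0082 F [-0.7 -0.4  2.7]
  d_cm [ 0.    0.09 -0.57] rot [ 0.   0.  -0.4]
```

View pics/c6.png

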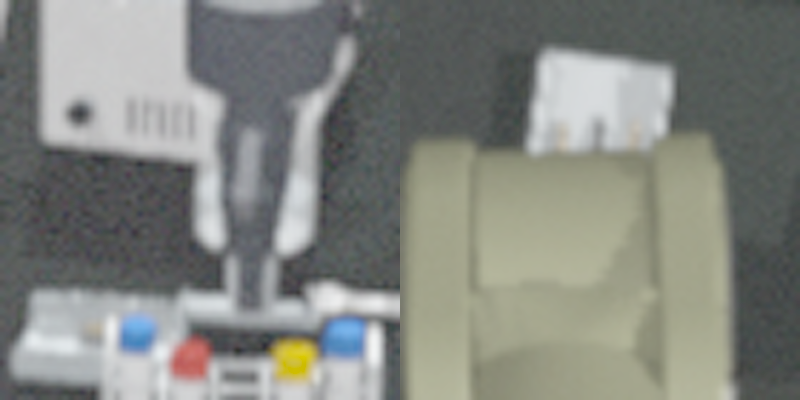

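Emit:
move_arm(
  rotation=[
    [0,0,0],
    [0,0,0],
    [0,0,0],
    [0,0,0],
    [0,0,0],
    [0,0,0],
  ],
  delta_pos=[
    [0,0,0],
    [0,0,0],
    [0,0.1,0.3],
    [0,0.1,0.6],
    [0,0.1,0.8],
    [0,0.1,0.8],
  ],
  jaw=[2,3,3,3,3,3],
)

```text
time_s: 6.7
position: [0.4439, 0.0187, -0.0035]
tool_rot: [[-0.99, 0.142, -0.001], [0.142, 0.99, -0.0], [0.001, -0.0, -1.0]]
ft_force: [-0.5, 0.0, 0.1]
gripper_width: 0.0301
```

Emit:
move_arm(
  rotation=[
    [0,0,0],
    [0,0,0],
    [0,0,0],
    [0,0,0],
  ],
  delta_pos=[
    [0,0,0],
    [0,0,0],
    [0,0,0],
    [0,0,0],
  ],
  jaw=[2,1,0.5,0.5],
)

```text
time_s: 7.03
position: [0.4444, 0.0187, -0.0027]
tool_rot: [[-0.99, 0.142, -0.0], [0.142, 0.99, -0.0], [0.0, -0.0, -1.0]]
ft_force: [-0.8, 0.2, 2.6]
gripper_width: 0.0094
```

Emit:
move_arm(
  rotation=[
    [0,0,0],
    [0,0,0],
    [0,0,0],
    [0,0,0],
    [0,0,0],
    [0,0,0],
    [0,0,0],
    [0,0,0],
    [0,0,0],
    [0,0,0],
  ],
  delta_pos=[
    [0,0,0],
    [0,0,0.2],
    [0,0,0.5],
    [0,0,0.7],
    [0,0,0.7],
    [0,0,0.7],
    [0,0,0.7],
    [0,0,0.7],
    [0,0,0.7],
    [0,0,0.7],
  ],
  jaw=[2,2.5,2.5,2.5,1.5,0.5,0.5,0.5,0.5,0.5],
  force=90,
)

```text
time_s: 7.87
position: [0.4443, 0.0187, -0.0099]
tool_rot: [[-0.99, 0.142, -0.0], [0.142, 0.99, -0.0], [0.0, -0.0, -1.0]]
ft_force: [-0.5, -0.2, -0.4]
gripper_width: 0.0097
```

Emit:
move_arm(
  rotation=[
    [0,0,0],
    [0,0,0],
    [0,0,0],
    [0,0,0],
    [0,0,0],
    [0,0,0],
    [0,0,0],
    [0,0,0],
  ],
  delta_pos=[
    [0,0,-0.3],
    [0,0,-1],
    [0,0,-2],
    [0,0,-3.5],
    [0,0,-5],
    [0,0,-6],
    [0,0,-6.5],
    [0,0,-6.5],
  ],
  jaw=[0.5,0.5,0.5,0.5,0.5,0.5,0.5,0.5],
)

```text
time_s: 8.53
position: [0.4456, 0.0188, 0.0565]
tool_rot: [[-0.99, 0.142, 0.003], [0.142, 0.99, 0.0], [-0.002, 0.0, -1.0]]
ft_force: [-0.4, -0.2, -1.7]
gripper_width: 0.0099
```

```bash
python3 - <<'E'
from h import *
rel([.4444,.0187,.2],down(np.pi/2-.142))
print(status.state()['torque'])
save('side','s5.png')
a=cv2.imread('pics/s5.png')[160:240,240:340]
o=cv2.resize(a,(750,600),interpolation=cv2.INTER_CUBIC).astype(float); o=255*(o/255)**.5
cv2.imwrite('pics/c7.png',o.astype(np.uint8))
E
```

```text
t 8.53 pos [0.4456 0.0188 0.0565] q [ 0.04  0.15 -0.63  0.8   0.    0.18] w 0.0099 F [-0.4 -0.2 -1.7]
  d_cm [  0.08  -0.02 -14.35] rot [ 0.   0.1 -0. ]
[0.00960625 0.10127446 0.01879997]
```

View pics/c7.png

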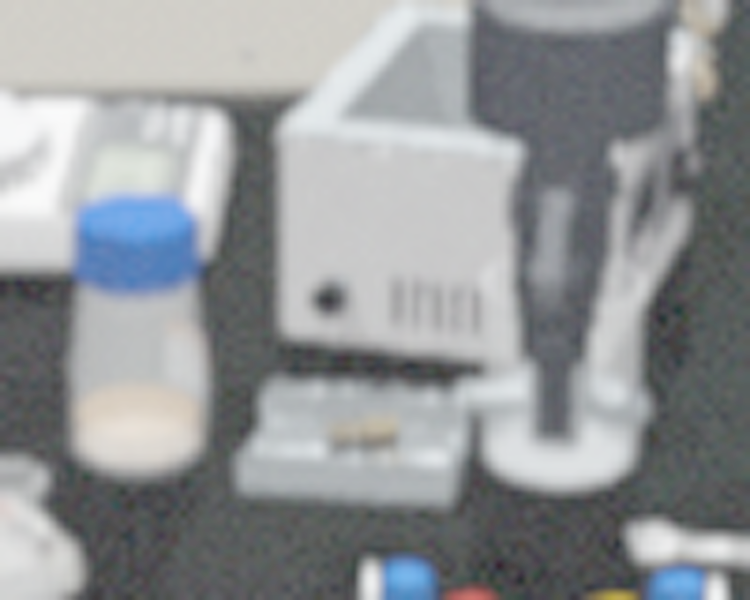

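```bash
cat >> h.py <<'E'
from scipy.spatial.transform import Rotation as Ro, Slerp
BK=np.array([.4341,.3078,-.241]); G=.040
def scoop_pose(lip,th,yaw=BK[2]):
    yb=np.array([-np.sin(yaw),np.cos(yaw),0]); Z=np.array([0,0,1.])
    sx=np.cos(th)*yb-np.sin(th)*Z; sz=np.sin(th)*yb+np.cos(th)*Z; sy=np.cross(sz,sx); S=np.c_[sx,sy,sz]
    L=np.array([BK[0]+np.cos(yaw)*lip[0]-np.sin(yaw)*lip[1],BK[1]+np.sin(yaw)*lip[0]+np.cos(yaw)*lip[1],lip[2]])
    h=L+S@(np.array([-.075,0,.03])-[.04,0,.002]); return h-G*sz, np.c_[-sx,sy,-sz]
def rows(p0,R0,wp,n,smooth=True):
    """wp: list of (pos,R) visited; print n rows"""
    P=np.array([p0]+[w[0] for w in wp]); Q=Ro.from_matrix(np.array([R0]+[w[1] for w in wp]))
    t=np.linspace(0,1,len(P)); sl=Slerp(t,Q); u=np.arange(1,n+1)/n
    if smooth: u=u*u*(3-2*u)
    d=[]; r=[]
    for x in u:
        p=np.array([np.interp(x,t,P[:,i]) for i in range(3)]); d.append((R0.T@(p-p0)*100).round(1).tolist())
        r.append(np.degrees((Ro.from_matrix(R0).inv()*sl(x)).as_rotvec()).round(1).tolist())
    m=np.diff(np.r_[[[0,0,0]],d],axis=0); print('maxstep cm',np.linalg.norm(m,axis=1).max()); print('rot',r); print('pos',d)
E
python3 - <<'E'
from h import *
s=status.state();p0=np.array(s['position']);R0=np.array(s['tool_rot'])
up=(p0+[0,0,.09],R0); A=scoop_pose([0,-.03,.15],0.)
print('level',A[0]); 
for th in(20,35,50,60): print(th,scoop_pose([0,-.03,.07],np.radians(th))[0])
rows(p0,R0,[up],6); print('--')
rows(up[0],R0,[A],18)
E
```

```text
level [0.39949229 0.16699053 0.138     ]
20 [0.400168   0.16973982 0.09805601]
35 [0.40281334 0.18050299 0.12613147]
50 [0.40710286 0.19795588 0.15038166]
60 [0.41073567 0.2127368  0.16359292]
maxstep cm 2.2
rot [[0.0, 0.0, 0.0], [0.0, 0.0, 0.0], [0.0, 0.0, 0.0], [0.0, 0.0, 0.0], [0.0, 0.0, 0.0], [0.0, 0.0, 0.0]]
pos [[-0.0, 0.0, -0.7], [-0.0, 0.0, -2.3], [-0.0, 0.0, -4.5], [-0.0, 0.0, -6.7], [-0.0, 0.0, -8.3], [-0.0, 0.0, -9.0]]
--
maxstep cm 1.30384048104053
rot [[-0.0, 0.0, -0.8], [-0.0, 0.0, -2.9], [-0.0, 0.0, -6.2], [-0.0, 0.0, -10.6], [-0.0, 0.0, -15.9], [-0.0, 0.0, -21.9], [-0.0, 0.0, -28.3], [-0.0, 0.0, -35.2], [-0.0, 0.0, -42.2], [-0.0, 0.0, -49.2], [-0.0, 0.0, -56.0], [-0.0, 0.1, -62.5], [-0.0, 0.1, -68.4], [-0.0, 0.1, -73.7], [-0.0, 0.1, -78.1], [-0.0, 0.1, -81.4], [-0.0, 0.1, -83.6], [-0.0, 0.1, -84.3]]
pos [[0.1, 0.1, 0.0], [0.2, 0.5, 0.0], [0.5, 1.0, 0.1], [0.8, 1.8, 0.1], [1.2, 2.6, 0.1], [1.7, 3.6, 0.2], [2.2, 4.7, 0.3], [2.8, 5.8, 0.3], [3.3, 7.0, 0.4], [3.8, 8.2, 0.4], [4.4, 9.3, 0.5], [4.9, 10.4, 0.6], [5.4, 11.4, 0.6], [5.8, 12.3, 0.7], [6.1, 13.0, 0.7], [6.4, 13.5, 0.7], [6.5, 13.9, 0.8], [6.6, 14.0, 0.8]]
```

Emit:
move_arm(
  rotation=[
    [0,0,0],
    [0,0,0],
    [0,0,0],
    [0,0,0],
    [0,0,-1],
    [0,0,-3],
    [0,0,-7],
    [0,0,-12],
    [0,0,-18],
    [0,0,-25],
    [0,0,-32],
    [0,0,-39],
  ],
  delta_pos=[
    [0,0,-0.7],
    [0,0,-2.3],
    [0,0,-4.5],
    [0,0,-6.7],
    [0.1,0.1,-8.3],
    [0.2,0.5,-9],
    [0.5,1.1,-9],
    [0.9,2,-8.9],
    [1.4,3,-8.9],
    [1.9,4.1,-8.8],
    [2.5,5.3,-8.7],
    [3.1,6.4,-8.6],
  ],
  jaw=[0.5,0.5,0.5,0.5,0.5,0.5,0.5,0.5,0.5,0.5,0.5,0.5],
)

```text
time_s: 9.58
position: [0.422, 0.0869, 0.1407]
tool_rot: [[-0.855, -0.518, -0.001], [-0.518, 0.855, -0.0], [0.001, 0.0, -1.0]]
ft_force: [-0.6, -0.7, -1.5]
gripper_width: 0.0098
```

```bash
python3 - <<'E'
from h import *
s=status.state();p0=np.array(s['position']);R0=np.array(s['tool_rot'])
A=scoop_pose([0,-.03,.15],0.); rel(*A); rows(p0,R0,[A],9)
E
```

```text
t 9.58 pos [0.422  0.0869 0.1407] q [ 0.2   0.04 -0.53  1.   -0.   -0.34] w 0.0098 F [-0.6 -0.7 -1.5]
  d_cm [-2.22  8.02  0.27] rot [  0.1  -0.1 -45. ]
maxstep cm 1.4594519519326428
rot [[0.0, -0.0, -1.5], [0.0, -0.0, -5.7], [0.0, -0.0, -11.7], [0.0, -0.0, -18.8], [0.0, -0.0, -26.2], [0.0, -0.0, -33.3], [0.0, -0.1, -39.3], [0.1, -0.1, -43.5], [0.1, -0.1, -45.0]]
pos [[-0.1, 0.3, 0.0], [-0.3, 1.0, 0.0], [-0.6, 2.1, 0.1], [-0.9, 3.3, 0.1], [-1.3, 4.7, 0.2], [-1.6, 5.9, 0.2], [-1.9, 7.0, 0.2], [-2.1, 7.7, 0.3], [-2.2, 8.0, 0.3]]
```

Emit:
move_arm(
  rotation=[
    [0,0,-6],
    [0,0,-12],
    [0,0,-19],
    [0,0,-26],
    [0,0,-33],
    [0,0,-38],
    [0,0,-42],
    [0,0,-44],
    [0,0,-44],
    [0,0,-44],
  ],
  delta_pos=[
    [-0.3,1,0],
    [-0.6,2.1,0.1],
    [-0.9,3.3,0.1],
    [-1.3,4.7,0.2],
    [-1.6,5.9,0.2],
    [-1.9,7,0.2],
    [-2.1,7.6,0.3],
    [-2.2,7.9,0.3],
    [-2.2,7.9,0.3],
    [-2.2,7.9,0.3],
  ],
  jaw=[0.5,0.5,0.5,0.5,0.5,0.5,0.5,0.5,0.5,0.5],
)

```text
time_s: 10.42
position: [0.4008, 0.1654, 0.1378]
tool_rot: [[-0.262, -0.965, -0.001], [-0.965, 0.262, -0.001], [0.001, 0.001, -1.0]]
ft_force: [0.4, -0.1, -2.0]
gripper_width: 0.0097
```

```bash
python3 - <<'E'
from h import *
s=status.state();p0=np.array(s['position']);R0=np.array(s['tool_rot'])
rel(*scoop_pose([0,-.03,.15],0.)); print(s['ft_force'],s['torque'])
W=[scoop_pose([0,-.03,z],np.radians(t)) for z,t in((.125,14),(.10,27),(.075,40),(.07,55))]
rows(p0,R0,W,12)
save('top','t6.png');save('side','s6.png')
a=cv2.imread('pics/s6.png')[190:330,240:360]; b=cv2.imread('pics/t6.png')[195:285,145:265]
o=np.hstack([cv2.resize(a,(400,466),interpolation=2),cv2.resize(b,(400,466),interpolation=2)]); cv2.imwrite('pics/c8.png',o)
E
```

```text
t 10.42 pos [0.4008 0.1654 0.1378] q [ 0.39  0.04 -0.53  1.   -0.   -0.91] w 0.0097 F [ 0.4 -0.1 -2. ]
  d_cm [-0.12  0.16 -0.02] rot [ 0.  -0.1 -1.4]
[ 0.35405247 -0.12315863 -1.99280978] [-0.07052312  0.06999709  0.04897199]
maxstep cm 1.0630145812734648
rot [[0.0, 1.1, -0.1], [0.1, 4.1, -0.4], [0.1, 8.7, -0.9], [0.2, 14.4, -1.4], [0.3, 20.5, -1.4], [0.4, 26.9, -1.3], [0.4, 33.4, -1.3], [0.5, 39.5, -1.3], [0.6, 45.6, -1.3], [0.6, 50.5, -1.3], [0.7, 53.8, -1.3], [0.7, 54.9, -1.3]]
pos [[-0.0, 0.0, -0.0], [-0.1, 0.0, -0.1], [-0.1, 0.1, -0.2], [-0.2, 0.2, -0.3], [-0.5, 0.2, -0.4], [-0.8, 0.2, -0.4], [-1.4, 0.2, -0.3], [-2.0, 0.2, -0.2], [-2.8, 0.2, -0.9], [-3.4, 0.2, -1.4], [-3.9, 0.3, -1.8], [-4.0, 0.3, -2.0]]
```

View pics/c8.png

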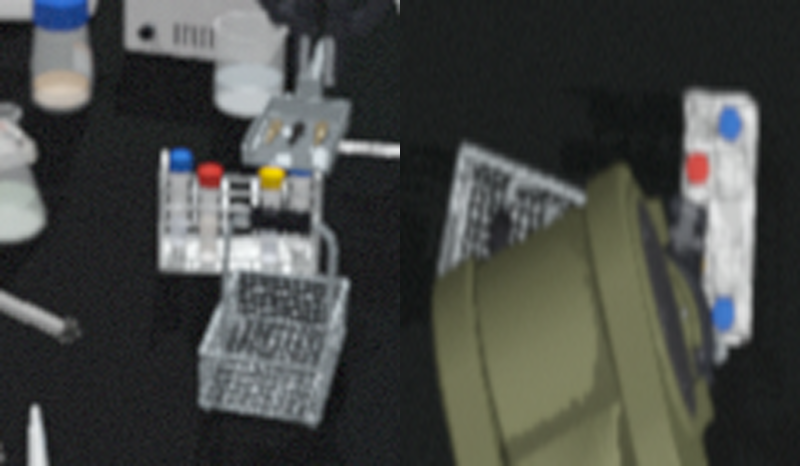

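```bash
python3 - <<'E'
from h import *
L=T(BK,[[0,-.03,.15],[-.03,-.03,.15],[.03,-.03,.15],[.042,.06,.048],[-.042,.06,.048],[-.042,-.06,.048],[0,0,.124]])
for l,u in zip(L,(proj('side',L)-[240,190])*3.333): print(l.round(3),u.round(0))
E
```

```text
[0.427 0.279 0.15 ] [292. 162.]
[0.398 0.286 0.15 ] [334. 167.]
[0.456 0.272 0.15 ] [249. 157.]
[0.489 0.356 0.048] [202. 346.]
[0.408 0.376 0.048] [324. 365.]
[0.379 0.26  0.048] [350. 275.]
[0.434 0.308 0.124] [282. 215.]
```

Emit:
move_arm(
  rotation=[
    [0,1,0],
    [0,4,-0.4],
    [0,8.7,-0.9],
    [0,14.4,-1.4],
    [0,20.5,-1.4],
    [0,26.9,-1.3],
    [0,32,-1.3],
    [0,37,-1.3],
    [0,42,-1.3],
    [0,46,-1.3],
    [0,50,-1.3],
    [0,53,-1.3],
  ],
  delta_pos=[
    [0,0,0],
    [-0.1,0,-0.1],
    [-0.1,0.1,-0.2],
    [-0.2,0.2,-0.3],
    [-0.5,0.2,-0.4],
    [-0.8,0.2,-0.4],
    [-1.3,0.2,-0.3],
    [-1.8,0.2,-0.2],
    [-2.4,0.2,-0.6],
    [-2.9,0.2,-1],
    [-3.4,0.2,-1.4],
    [-3.8,0.2,-1.8],
  ],
  jaw=[0.5,0.5,0.5,0.5,0.5,0.5,0.5,0.5,0.5,0.5,0.5,0.5],
)

```text
time_s: 11.52
position: [0.4095, 0.2039, 0.1551]
tool_rot: [[-0.138, -0.97, -0.199], [-0.583, 0.242, -0.776], [0.801, 0.009, -0.599]]
ft_force: [0.6, -0.5, -2.1]
gripper_width: 0.0096
```

Emit:
move_arm(
  rotation=[
    [0,3,0],
    [0,5,0],
    [0,5,0],
    [0,5,0],
    [0,5,0],
    [0,5,0],
  ],
  delta_pos=[
    [0,0,0],
    [0,0,0],
    [0,0,0],
    [0,0,0],
    [0,0,0],
    [0,0,0],
  ],
  jaw=[0.5,0.5,0.5,0.5,0.5,0.5],
)

```text
time_s: 12.02
position: [0.4095, 0.2028, 0.1568]
tool_rot: [[-0.122, -0.97, -0.21], [-0.518, 0.243, -0.82], [0.847, 0.009, -0.532]]
ft_force: [0.8, -0.7, -0.9]
gripper_width: 0.0099
```

```bash
python3 - <<'E'
from h import *
rel(*scoop_pose([0,-.03,.15],0.))
for n in('top','side'):
    save(n,n+'7.png')
    for q in('fitting_0_center','scoop','basket'): print(n,q,[(np.round(b['box']).tolist(),round(b['p'],2)) for b in boxes_of(n,q)[:4]])
a=cv2.imread('pics/side7.png')[190:330,240:360]; b=cv2.imread('pics/top7.png')[195:285,145:265]
o=np.hstack([cv2.resize(a,(500,583),interpolation=2),cv2.resize(b,(300,225),interpolation=2) if 0 else cv2.resize(b,(300,583),interpolation=2)]); cv2.imwrite('pics/c9.png',o)
E
```

```text
t 12.02 pos [0.4095 0.2028 0.1568] q [ 0.8   0.87  0.25  1.89 -0.44 -0.31] w 0.0099 F [ 0.8 -0.7 -0.9]
  d_cm [0.38 0.09 4.15] rot [  0.6 -57.9   0. ]
top fitting_0_center []
top scoop [([192.0, 236.0, 205.0, 264.0], 0.65)]
top basket [([174.0, 233.0, 207.0, 265.0], 0.66)]
side fitting_0_center []
side scoop [([315.0, 231.0, 345.0, 274.0], 0.76)]
side basket [([302.0, 254.0, 343.0, 316.0], 0.77), ([315.0, 231.0, 342.0, 272.0], 0.24)]
```

View pics/c9.png

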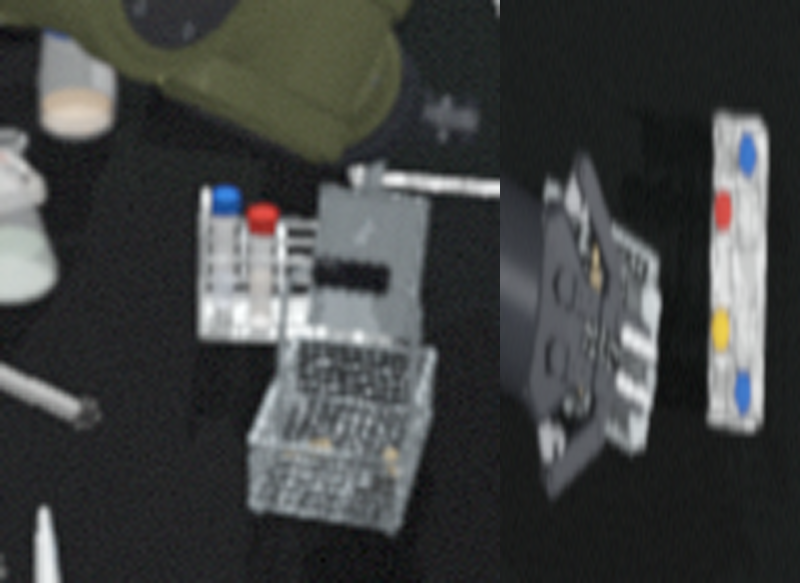

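```bash
python3 - <<'E'
from h import *
s=status.state();p0=np.array(s['position']);R0=np.array(s['tool_rot'])
W=[scoop_pose([0,-.03,z],np.radians(t)) for z,t in((.078,40),(.10,27),(.125,14),(.15,0))]
rows(p0,R0,W,12)
E
```

```text
maxstep cm 0.9110433579144298
rot [[0.0, -1.4, 0.0], [0.2, -5.3, 0.1], [0.3, -11.2, 0.2], [0.5, -18.4, 0.3], [0.5, -24.5, 0.2], [0.6, -31.0, 0.2], [0.6, -37.4, 0.2], [0.6, -43.5, 0.1], [0.6, -49.2, 0.1], [0.6, -53.8, 0.1], [0.6, -56.9, 0.1], [0.6, -58.0, 0.1]]
pos [[-0.0, 0.0, 0.2], [-0.1, 0.0, 0.7], [-0.1, 0.0, 1.4], [-0.2, 0.1, 2.3], [0.1, 0.1, 2.8], [0.3, 0.1, 3.3], [0.5, 0.1, 3.6], [0.6, 0.1, 3.9], [0.6, 0.1, 4.0], [0.5, 0.1, 4.1], [0.4, 0.1, 4.1], [0.4, 0.1, 4.1]]
```

Emit:
move_arm(
  rotation=[
    [0,-1.4,0],
    [0,-5.3,0],
    [0,-11.2,0],
    [0,-18.4,0],
    [0,-24.5,0],
    [0,-31,0],
    [0,-37.4,0],
    [0,-43.5,0],
    [0,-49.2,0],
    [0,-53.8,0],
    [0,-56.9,0],
    [0,-58,0],
  ],
  delta_pos=[
    [0,0,0.2],
    [-0.1,0,0.7],
    [-0.1,0,1.4],
    [-0.2,0.1,2.3],
    [0.1,0.1,2.8],
    [0.3,0.1,3.3],
    [0.5,0.1,3.6],
    [0.6,0.1,3.9],
    [0.6,0.1,4],
    [0.5,0.1,4.1],
    [0.4,0.1,4.1],
    [0.4,0.1,4.1],
  ],
  jaw=[0.5,0.5,0.5,0.5,0.5,0.5,0.5,0.5,0.5,0.5,0.5,0.5],
)

```text
time_s: 13.42
position: [0.3982, 0.1656, 0.1384]
tool_rot: [[-0.245, -0.97, -0.008], [-0.97, 0.244, 0.004], [-0.002, 0.009, -1.0]]
ft_force: [0.3, -0.1, -1.8]
gripper_width: 0.0095
```

```bash
python3 - <<'E'
from h import *
s=status.state();p0=np.array(s['position']);R0=np.array(s['tool_rot'])
B=(np.array([.4444,.0187,.13]),down(np.pi/2-.142)); rel(*B); rows(p0,R0,[B],12,False)
E
```

```text
t 13.42 pos [0.3982 0.1656 0.1384] q [ 0.39  0.04 -0.53  1.    0.01 -0.94] w 0.0095 F [ 0.3 -0.1 -1.8]
  d_cm [13.12 -8.08  0.74] rot [ 0.5 -0.3 84. ]
maxstep cm 1.3076696830622028
rot [[0.0, -0.0, 7.0], [0.1, -0.0, 14.0], [0.1, -0.1, 21.0], [0.2, -0.1, 28.0], [0.2, -0.1, 35.0], [0.2, -0.1, 42.0], [0.3, -0.2, 49.0], [0.3, -0.2, 56.0], [0.4, -0.2, 63.0], [0.4, -0.2, 70.0], [0.5, -0.3, 77.0], [0.5, -0.3, 84.0]]
pos [[1.1, -0.7, 0.1], [2.2, -1.3, 0.1], [3.3, -2.0, 0.2], [4.4, -2.7, 0.2], [5.5, -3.4, 0.3], [6.6, -4.0, 0.4], [7.7, -4.7, 0.4], [8.7, -5.4, 0.5], [9.8, -6.1, 0.6], [10.9, -6.7, 0.6], [12.0, -7.4, 0.7], [13.1, -8.1, 0.7]]
```

Emit:
move_arm(
  rotation=[
    [0,0,5],
    [0,0,12],
    [0,0,19],
    [0,0,26],
    [0,0,33],
    [0,0,40],
    [0,0,47],
    [0.2,-0.2,54],
    [0.3,-0.2,61],
    [0.4,-0.2,68],
    [0.5,-0.3,75],
    [0.5,-0.3,80],
  ],
  delta_pos=[
    [0.9,-0.5,0.1],
    [2,-1.2,0.1],
    [3.1,-1.9,0.2],
    [4.2,-2.6,0.2],
    [5.3,-3.3,0.3],
    [6.4,-3.9,0.4],
    [7.5,-4.6,0.4],
    [8.6,-5.3,0.5],
    [9.7,-6,0.6],
    [10.8,-6.7,0.6],
    [12,-7.4,0.7],
    [13.1,-8.1,0.7],
  ],
  jaw=[0.5,0.5,0.5,0.5,0.5,0.5,0.5,0.5,0.5,0.5,0.5,0.5],
)

```text
time_s: 14.42
position: [0.4455, 0.0201, 0.1297]
tool_rot: [[-0.997, 0.075, -0.003], [0.076, 0.997, -0.002], [0.003, -0.002, -1.0]]
ft_force: [0.3, 0.8, -1.1]
gripper_width: 0.0102
```

Emit:
move_arm(
  rotation=[
    [0,0,2],
    [0,0,4],
    [0,0,4],
  ],
  delta_pos=[
    [0,0,1],
    [0,0,3],
    [0,0,5],
  ],
  jaw=[0.5,0.5,0.5],
)

```text
time_s: 14.67
position: [0.4466, 0.0205, 0.0799]
tool_rot: [[-0.99, 0.141, -0.0], [0.141, 0.99, -0.002], [0.0, -0.002, -1.0]]
ft_force: [0.2, -0.9, -0.6]
gripper_width: 0.0099
```

```bash
python3 - <<'E'
from h import *
B=(np.array([.4444,.0187,-.0085]),down(np.pi/2-.142)); rel(*B)
E
```

```text
t 14.67 pos [0.4466 0.0205 0.0799] q [ 0.05  0.12 -0.59  0.86 -0.    0.19] w 0.0099 F [ 0.2 -0.9 -0.6]
  d_cm [ 0.19 -0.19  8.84] rot [-0.1 -0.   0. ]
```

Emit:
move_arm(
  rotation=[
    [0,0,0],
    [0,0,0],
    [0,0,0],
    [0,0,0],
    [0,0,0],
    [0,0,0],
    [0,0,0],
    [0,0,0],
  ],
  delta_pos=[
    [0.1,-0.1,2.5],
    [0.1,-0.1,5],
    [0.1,-0.1,7],
    [0.1,-0.1,8],
    [0.1,-0.1,8.4],
    [0.1,-0.1,8.7],
    [0.1,-0.1,8.8],
    [0.1,-0.1,8.8],
  ],
  jaw=[0.5,0.5,0.5,0.5,0.5,0.5,0.5,0.5],
)

```text
time_s: 15.33
position: [0.4452, 0.0197, -0.0075]
tool_rot: [[-0.99, 0.139, -0.0], [0.139, 0.99, -0.001], [0.0, -0.001, -1.0]]
ft_force: [0.4, -0.1, -1.3]
gripper_width: 0.0096
```

Force still shows the weight hanging; lower 2 mm more, then release and rise.

Emit:
move_arm(
  rotation=[
    [0,0,0],
    [0,0,0],
    [0,0,0],
  ],
  delta_pos=[
    [0,0,0.1],
    [0,0,0.2],
    [0,0,0.2],
  ],
  jaw=[0.5,0.5,0.5],
)

```text
time_s: 15.58
position: [0.445, 0.0196, -0.0095]
tool_rot: [[-0.99, 0.14, 0.0], [0.14, 0.99, -0.001], [-0.0, -0.001, -1.0]]
ft_force: [0.4, 0.1, -1.7]
gripper_width: 0.0095
```

Emit:
move_arm(
  rotation=[
    [0,0,0],
    [0,0,0],
    [0,0,0],
    [0,0,0],
    [0,0,0],
    [0,0,0],
    [0,0,0],
    [0,0,0],
    [0,0,0],
    [0,0,0],
    [0,0,0],
    [0,0,0],
  ],
  delta_pos=[
    [0,0,0],
    [0,0,0],
    [0,0,0],
    [0,0,0],
    [0,0,0],
    [0,0,-1],
    [0,0,-3],
    [0,0,-6],
    [0,0,-10],
    [0,0,-14],
    [0,0,-18],
    [0,0,-20],
  ],
  jaw=[1.5,2,3,3,3,3,3,4,5,6,6,6],
)

```text
time_s: 16.58
position: [0.4468, 0.0199, 0.1949]
tool_rot: [[-0.99, 0.14, 0.005], [0.14, 0.99, -0.001], [-0.005, -0.0, -1.0]]
ft_force: [0.2, -1.3, -0.0]
gripper_width: 0.0601
```

```bash
python3 - <<'E'
from h import *
C=(np.array([BK[0],BK[1],.19]),down(np.pi/2+BK[2])); rel(*C)
s=status.state();p0=np.array(s['position']);R0=np.array(s['tool_rot'])
up=(p0+[0,0,.03],R0)
rows(p0,R0,[C],12,False)
E
```

```text
t 16.58 pos [0.4468 0.0199 0.1949] q [ 0.05  0.03 -0.42  1.12 -0.    0.19] w 0.0601 F [ 0.2 -1.3 -0. ]
  d_cm [ 5.28 28.33  0.46] rot [-0.   0.3  5.8]
maxstep cm 2.4515301344262546
rot [[-0.0, 0.0, 0.5], [-0.0, 0.0, 1.0], [-0.0, 0.1, 1.4], [-0.0, 0.1, 1.9], [-0.0, 0.1, 2.4], [-0.0, 0.1, 2.9], [-0.0, 0.2, 3.4], [-0.0, 0.2, 3.9], [-0.0, 0.2, 4.3], [-0.0, 0.2, 4.8], [-0.0, 0.3, 5.3], [-0.0, 0.3, 5.8]]
pos [[0.4, 2.4, 0.0], [0.9, 4.7, 0.1], [1.3, 7.1, 0.1], [1.8, 9.4, 0.2], [2.2, 11.8, 0.2], [2.6, 14.2, 0.2], [3.1, 16.5, 0.3], [3.5, 18.9, 0.3], [4.0, 21.3, 0.3], [4.4, 23.6, 0.4], [4.8, 26.0, 0.4], [5.3, 28.3, 0.5]]
```

Emit:
move_arm(
  rotation=[
    [0,0,0.5],
    [0,0,1],
    [0,0,1.4],
    [0,0,1.9],
    [0,0,2.4],
    [0,0,2.9],
    [0,0,3.9],
    [0,0,4.8],
    [0,0,5.6],
    [0,0.3,5.8],
    [0,0.3,5.8],
    [0,0.3,5.8],
  ],
  delta_pos=[
    [0.4,2,0],
    [1,5,0],
    [1.6,8.5,0],
    [2.2,12,0],
    [2.9,15.5,0.2],
    [3.5,19,0.2],
    [4.1,22,0.3],
    [4.7,25,0.3],
    [5,27,0.3],
    [5.2,28.1,0.4],
    [5.2,28.1,0.5],
    [5.2,28.1,0.5],
  ],
  jaw=[6,6,6,6,6,6,6,6,6,6,6,6],
)

```text
time_s: 17.58
position: [0.4323, 0.3048, 0.1842]
tool_rot: [[-0.971, 0.238, -0.007], [0.238, 0.971, -0.001], [0.006, -0.003, -1.0]]
ft_force: [-0.1, 0.3, -0.1]
gripper_width: 0.06
```

```bash
python3 - <<'E'
from h import *
rel(np.array([BK[0],BK[1],.084]),down(np.pi/2+BK[2]))
for n in('top','side'):
    im=save(n,n+'8.png').astype(int)
    for q in('fitting_0_center','scoop','basket','basket_grip'): print(n,q,[(np.round(b['box'],1).tolist(),round(b['p'],2)) for b in boxes_of(n,q)[:3]])
    tan=(im[...,0]-im[...,2]>35)&(im[...,0]>110)
    k,l,st,c=cv2.connectedComponentsWithStats(tan.astype(np.uint8)); print([(c[i].round(0).tolist(),int(st[i,4])) for i in range(1,k) if st[i,4]>3 and 200<c[i][0]<350 or 150<c[i][0]<345 and 190<c[i][1]<320])
old=cv2.imread('avg.png'); new=cv2.imread('pics/top8.png')
# scoop floor brightness: rows of grey values along fittings row
print(old[217,284:304].mean(1).astype(int)); print(new[217,284:304].mean(1).astype(int)); print(new[215,284:304].mean(1).astype(int))
E
```

```text
t 17.58 pos [0.4323 0.3048 0.1842] q [ 0.61  0.2  -0.25  1.13  0.    0.85] w 0.06 F [-0.1  0.3 -0.1]
  d_cm [-0.17  0.37 10.02] rot [-0.2 -0.4  0. ]
top fitting_0_center []
top scoop [([280.8, 197.7, 306.3, 254.0], 0.89)]
top basket [([163.0, 220.8, 206.2, 265.4], 0.72), ([279.7, 199.3, 306.0, 253.2], 0.53)]
top basket_grip [([162.3, 225.6, 209.4, 260.8], 0.67)]
[([316.0, 162.0], 14), ([234.0, 227.0], 43), ([183.0, 237.0], 13), ([233.0, 245.0], 47)]
side fitting_0_center [([301.4, 248.6, 344.7, 319.8], 0.42)]
side scoop [([273.2, 229.9, 327.8, 247.7], 0.7)]
side basket [([302.5, 251.8, 343.6, 316.7], 0.6)]
side basket_grip []
[([222.0, 177.0], 105), ([258.0, 214.0], 26), ([303.0, 242.0], 48), ([321.0, 243.0], 57), ([281.0, 398.0], 45), ([268.0, 415.0], 236)]
[137 138 139 149 153 148 143 135 103  74  80 106 135 143 141 150 152 137
 140 149]
[173 182 184 183 185 187 187 188 186 186 185 184 178 157 149 150 149 149
 145 145]
[174 174 183 184 184 187 187 188 188 187 187 185 177 157 149 148 149 148
 147 158]
```

Emit:
move_arm(
  rotation=[
    [0,0,0],
    [0,0,0],
    [0,0,0],
    [0,0,0],
    [0,0,0],
    [0,0,0],
    [0,0,0],
  ],
  delta_pos=[
    [0,0.2,1],
    [-0.1,0.3,3.5],
    [-0.1,0.3,6],
    [-0.1,0.3,8.5],
    [-0.1,0.3,9.6],
    [-0.1,0.3,10],
    [-0.1,0.3,10],
  ],
  jaw=[6,6,6,6,6,6,6],
)

```text
time_s: 18.67
position: [0.433, 0.3076, 0.0838]
tool_rot: [[-0.971, 0.239, -0.008], [0.239, 0.971, -0.001], [0.007, -0.003, -1.0]]
ft_force: [0.3, 0.1, 0.9]
gripper_width: 0.0598
```

Emit:
move_arm(
  rotation=[
    [0,0,0],
    [0,0,0],
    [0,0,0],
    [0,0,0],
    [0,0,0],
    [0,0,0],
    [0,0,0],
    [0,0,0],
    [0,0,0],
    [0,0,0],
  ],
  delta_pos=[
    [0,0,0],
    [0,0,0],
    [0,0,0],
    [0,0,0],
    [0,0,0],
    [0,0,0],
    [0,0,0],
    [0,0,0],
    [0,0,0],
    [0,0,0],
  ],
  jaw=[4.5,3,2.5,2,1.7,1.4,1,0.5,0.5,0.5],
  force=60,
)

```text
time_s: 19.5
position: [0.4341, 0.3085, 0.0852]
tool_rot: [[-0.971, 0.239, -0.005], [0.239, 0.971, 0.001], [0.005, -0.0, -1.0]]
ft_force: [0.7, 3.4, 4.1]
gripper_width: 0.0126
```

Emit:
move_arm(
  rotation=[
    [0,0,0],
    [0,0,0],
    [0,0,0],
    [0,0,0],
    [0,0,0],
    [0,0,0],
    [0,0,0],
    [0,0,0],
    [0,0,0],
    [0,0,0],
    [0,0,0],
    [0,0,0],
  ],
  delta_pos=[
    [0,0,0],
    [0,0,-0.3],
    [0,0,-0.8],
    [0,0,-1.6],
    [0,0,-3],
    [0,0,-5],
    [0,0,-7.5],
    [0,0,-10],
    [0,0,-12.5],
    [0,0,-15],
    [0,0,-16.5],
    [0,0,-17],
  ],
  jaw=[0.5,0.5,0.5,0.5,0.5,0.5,0.5,0.5,0.5,0.5,0.5,0.5],
  force=80,
)

```text
time_s: 20.5
position: [0.4355, 0.3083, 0.2578]
tool_rot: [[-0.971, 0.239, -0.003], [0.239, 0.971, 0.001], [0.003, 0.001, -1.0]]
ft_force: [0.3, 0.8, -1.5]
gripper_width: 0.0118
```

```bash
cat >> h.py <<'E'
BA=np.array([.459,-.318,-.27])
E
python3 - <<'E'
from h import *
s=status.state();p0=np.array(s['position']);R0=np.array(s['tool_rot'])
# target hover over bath: tool y at same basket angle offset
H=(np.array([BA[0],BA[1],p0[2]]),down(np.pi/2+BA[2])); rel(*H); print(s['torque'],np.hypot(*p0[:2]))
for n in('top','side'):
    im=save(n,n+'9.png').astype(int)
    for q in('scoop','basket','basket_grip'): print(n,q,[(np.round(b['box'],1).tolist(),round(b['p'],2)) for b in boxes_of(n,q)[:3]])
b0=p0+[0,0,G-.124]; y=BK[2]
P=T([p0[0],p0[1],y],[[x,yy,b0[2]+z] for x in(-.042,.042) for yy in(-.06,.06) for z in(0,.048)]+[[0,0,b0[2]+.124]])
u=proj('side',P);print('pred side box',u.min(0).round(1),u.max(0).round(1)); u=proj('top',P);print('pred top box',u.min(0),u.max(0))
E
```

```text
t 20.5 pos [0.4355 0.3083 0.2578] q [ 0.61  0.17 -0.11  1.29  0.    0.86] w 0.0118 F [ 0.3  0.8 -1.5]
  d_cm [-17.26 -60.25  -0.09] rot [ 0.  -0.2  1.6]
[ 0.0555051   0.0160028  -0.02541144] 0.5335503550130561
top scoop [([281.9, 198.5, 307.8, 254.1], 0.86), ([232.4, 212.4, 252.1, 265.7], 0.21)]
top basket [([142.0, 215.9, 197.8, 267.9], 0.55)]
top basket_grip [([143.6, 223.1, 198.4, 268.4], 0.71)]
side scoop [([230.4, 226.6, 252.1, 236.0], 0.57), ([273.2, 233.7, 304.6, 250.9], 0.55)]
side basket [([302.1, 183.2, 350.9, 253.2], 0.77)]
side basket_grip [([302.7, 194.6, 325.1, 222.4], 0.7)]
pred side box [300.9 184.1] [348.5 250. ]
pred top box [137.00401092 219.19610015] [198.99752867 266.60828282]
```

Emit:
move_arm(
  rotation=[
    [0,0,0],
    [0,0,0],
    [0,0,0],
    [0,0,0],
    [0,0,0],
    [0,0,0],
    [0,0,0],
    [0,0,0],
    [0,0,0],
    [0,0,0],
    [0,0,0],
    [0,0,0],
  ],
  delta_pos=[
    [-0.1,-0.4,0],
    [-0.4,-1.5,0],
    [-1,-3.3,0],
    [-1.6,-5.6,0],
    [-2.3,-8,0],
    [-3,-10.5,0],
    [-3.7,-13,0],
    [-4.4,-15.5,0],
    [-5.1,-18,0],
    [-5.9,-20.5,0],
    [-6.6,-23,0],
    [-7.3,-25.5,0],
  ],
  jaw=[0.5,0.5,0.5,0.5,0.5,0.5,0.5,0.5,0.5,0.5,0.5,0.5],
)

```text
time_s: 21.9
position: [0.4439, 0.0409, 0.2547]
tool_rot: [[-0.971, 0.239, -0.006], [0.239, 0.971, -0.001], [0.006, -0.002, -1.0]]
ft_force: [0.2, -0.2, -2.7]
gripper_width: 0.012
```

Emit:
move_arm(
  rotation=[
    [0,0,0],
    [0,0,0],
    [0,0,0],
    [0,0,0],
    [0,0,0.4],
    [0,0,0.8],
    [0,0,1.2],
    [0,0,1.6],
    [0,0,1.6],
    [0,0,1.6],
    [0,0,1.6],
    [0,0,1.6],
  ],
  delta_pos=[
    [-0.7,-2.5,0],
    [-1.4,-5,0],
    [-2.1,-7.5,0],
    [-2.9,-10,0],
    [-3.6,-12.5,0],
    [-4.3,-15,0],
    [-5,-17.5,0],
    [-5.7,-20,0],
    [-6.4,-22.5,0],
    [-7.2,-25,0],
    [-7.8,-27.2,0],
    [-8.3,-29,0],
  ],
  jaw=[0.5,0.5,0.5,0.5,0.5,0.5,0.5,0.5,0.5,0.5,0.5,0.5],
)

```text
time_s: 22.9
position: [0.4548, -0.2608, 0.2546]
tool_rot: [[-0.964, 0.267, -0.006], [0.267, 0.964, -0.001], [0.006, -0.003, -1.0]]
ft_force: [1.3, 0.0, -1.5]
gripper_width: 0.0124
```

```bash
python3 - <<'E'
from h import *
s=status.state();p0=np.array(s['position'])
rel(np.array([BA[0],BA[1],p0[2]]),down(np.pi/2+BA[2]))
E
```

```text
t 22.9 pos [ 0.4548 -0.2608  0.2546] q [-0.52  0.16 -0.13  1.28 -0.   -0.25] w 0.0124 F [ 1.3  0.  -1.5]
  d_cm [-1.94 -5.4   0.  ] rot [-0.1 -0.3 -0. ]
```

Emit:
move_arm(
  rotation=[
    [0,0,0],
    [0,0.2,0],
    [0,0.3,0],
    [0,0.3,0],
    [0,0.3,0],
    [0,0.3,0],
    [0,0.3,0],
    [0,0.3,0],
    [0,0.3,0],
  ],
  delta_pos=[
    [-0.5,-1.5,0],
    [-1,-2.8,0],
    [-1.4,-3.9,0],
    [-1.7,-4.6,0],
    [-1.8,-4.9,0],
    [-1.8,-4.9,0],
    [-1.8,-4.9,0],
    [-1.8,-4.9,0],
    [-1.8,-4.9,0],
  ],
  jaw=[0.5,0.5,0.5,0.5,0.5,0.5,0.5,0.5,0.5],
)

```text
time_s: 23.65
position: [0.4603, -0.3098, 0.2549]
tool_rot: [[-0.964, 0.265, -0.011], [0.265, 0.964, 0.001], [0.011, -0.002, -1.0]]
ft_force: [0.2, -0.6, -1.8]
gripper_width: 0.0125
```

```bash
python3 - <<'E'
from h import *
s=status.state();p0=np.array(s['position'])
rel(np.array([BA[0],BA[1],.104+.016+.124-G]),down(np.pi/2+BA[2]))
im=save('side','side10.png'); save('top','top10.png')
for n in('top','side'):
  for q in('basket','basket_grip','bath','scoop'): print(n,q,[(np.round(b['box'],1).tolist(),round(b['p'],2)) for b in boxes_of(n,q)[:2]])
bz=p0[2]+G-.124; print('bottom z est',bz)
def box(n,dx=0,dz=0):
    P=T([p0[0],p0[1],BA[2]],[[x,yy,bz+dz+z] for x in(-.042,.042) for yy in(-.06,.06) for z in(0,.048)]+[[0,0,bz+dz+.132]]); u=proj(n,P); return u.min(0).round(1),u.max(0).round(1)
print(box('side'),box('side',dz=.01))
P=T(BA,[[x,y,z] for x in(-.075,.075) for y in(-.093,.093) for z in(0,.104)]);u=proj('side',P);print('bath pred',u.min(0),u.max(0))
E
```

```text
t 23.65 pos [ 0.4603 -0.3098  0.2549] q [-0.59  0.22 -0.05  1.3  -0.01 -0.32] w 0.0125 F [ 0.2 -0.6 -1.8]
  d_cm [-0.15 -0.81  5.09] rot [-0.1 -0.6  0.1]
top basket [([394.1, 211.1, 447.3, 261.1], 0.98)]
top basket_grip [([393.8, 216.4, 447.0, 255.8], 0.61)]
top bath []
top scoop [([283.2, 199.9, 308.4, 254.3], 0.96)]
side basket [([292.6, 114.9, 323.5, 159.6], 0.81)]
side basket_grip [([286.9, 114.8, 321.3, 159.4], 0.69)]
side bath [([280.0, 161.9, 333.5, 204.9], 0.82), ([273.0, 229.5, 323.6, 247.7], 0.31)]
side scoop [([273.7, 233.6, 324.9, 250.0], 0.61)]
bottom z est 0.17086086379561388
(array([289.1, 112.5]), array([322.7, 158.3])) (array([289.1, 109.4]), array([322.8, 155.3]))
bath pred [276.95779702 159.16633678] [332.91050075 210.86670545]
```

```bash
python3 - <<'E'
from h import *
s=status.state();p0=np.array(s['position']); bz=p0[2]+G-.124
P=T([p0[0],p0[1],BA[2]],[[x,yy,bz+.048] for x in(-.042,.042) for yy in(-.06,.06)]); print('top basket rim corners',proj('top',P).round(1).tolist())
a=cv2.imread('pics/side0.png').mean(2); b=cv2.imread('pics/side10.png').mean(2)
for bx in(.0,.04):
    Q=T(BA,[[bx,.093,.104],[bx,.093,0],[bx,-.093,.104]]); u=proj('side',Q); print('bath near rim, base, far rim',u.round(1).tolist())
    c=int(round(u[0,0])); print(a[155:215,c].astype(int).tolist())
t=cv2.imread('pics/top10.png').mean(2)
# top: row through basket centre
r=int(round(proj('top',P).mean(0)[1])); print('row',r,t[r,370:470].astype(int).tolist())
Q=T([p0[0],p0[1],BA[2]],[[x,.06,bz+z] for x in(0,.02) for z in(0,.048)]);print('basket near face bottom/top',proj('side',Q).round(1).tolist())
c=int(round(proj('side',Q)[2,0])); print(c,b[135:170,c].astype(int).tolist())
E
```

```text
top basket rim corners [[448.6, 260.4], [399.4, 246.0], [458.0, 226.1], [408.9, 211.9]]
bath near rim, base, far rim [[299.0, 179.0], [298.5, 208.2], [312.2, 161.1]]
[167, 168, 167, 169, 166, 171, 189, 188, 155, 128, 125, 127, 124, 127, 126, 128, 126, 127, 124, 123, 122, 131, 173, 200, 191, 167, 165, 162, 161, 162, 160, 161, 161, 160, 159, 160, 158, 159, 159, 159, 158, 159, 154, 144, 143, 141, 138, 136, 143, 150, 155, 139, 92, 44, 21, 28, 27, 27, 25, 30]
bath near rim, base, far rim [[287.2, 177.8], [287.0, 206.8], [301.3, 160.1]]
[170, 168, 168, 168, 167, 169, 169, 167, 167, 165, 174, 193, 207, 213, 212, 208, 194, 166, 134, 115, 131, 177, 199, 181, 157, 160, 161, 161, 161, 160, 161, 159, 161, 161, 161, 161, 162, 161, 162, 161, 161, 161, 157, 153, 147, 142, 145, 145, 145, 140, 116, 60, 23, 19, 22, 30, 25, 22, 26, 18]
row 236 [21, 23, 19, 23, 22, 22, 42, 77, 108, 115, 116, 120, 137, 159, 157, 164, 168, 163, 154, 155, 160, 164, 165, 164, 165, 164, 164, 161, 159, 169, 169, 159, 172, 188, 177, 157, 160, 151, 149, 154, 163, 157, 162, 177, 161, 152, 145, 141, 142, 145, 155, 150, 143, 131, 94, 58, 47, 52, 55, 46, 37, 29, 29, 26, 29, 27, 30, 27, 29, 34, 44, 47, 48, 39, 34, 33, 38, 51, 59, 68, 62, 56, 57, 55, 57, 56, 54, 54, 55, 56, 54, 56, 56, 57, 56, 58, 60, 59, 56, 55]
basket near face bottom/top [[301.6, 157.1], [301.9, 142.8], [295.7, 156.5], [295.9, 142.2]]
296 [157, 142, 123, 118, 123, 127, 134, 153, 157, 142, 149, 152, 133, 116, 104, 119, 127, 144, 159, 148, 133, 148, 164, 169, 170, 176, 189, 182, 147, 121, 116, 117, 112, 112, 113]
```

Emit:
move_arm(
  rotation=[
    [0,-0.2,0],
    [0,-0.4,0],
    [0,-0.6,0],
    [0,-0.6,0],
    [0,-0.6,0],
    [0,-0.6,0],
    [0,-0.6,0],
    [0,-0.6,0],
    [0,-0.6,0],
    [0,-0.6,0],
    [0,-0.6,0],
    [0,-0.6,0],
  ],
  delta_pos=[
    [0,-0.3,0],
    [-0.1,-0.6,0],
    [-0.1,-0.9,0.3],
    [-0.1,-0.9,0.9],
    [-0.1,-0.9,1.6],
    [-0.1,-0.9,2.3],
    [-0.1,-0.9,3],
    [-0.1,-0.9,3.6],
    [-0.1,-0.9,4.1],
    [-0.1,-0.9,4.5],
    [-0.1,-0.9,4.7],
    [-0.1,-0.9,4.7],
  ],
  jaw=[0.5,0.5,0.5,0.5,0.5,0.5,0.5,0.5,0.5,0.5,0.5,0.5],
)

```text
time_s: 25.15
position: [0.4581, -0.3192, 0.2072]
tool_rot: [[-0.964, 0.266, -0.002], [0.266, 0.964, -0.001], [0.001, -0.002, -1.0]]
ft_force: [-1.0, -0.1, -2.4]
gripper_width: 0.0124
```

Emit:
move_arm(
  rotation=[
    [0,0,0],
    [0,0,0],
    [0,0,0],
    [0,0,0],
  ],
  delta_pos=[
    [0,0,0],
    [0,0,0],
    [0,0,0],
    [0,0,0],
  ],
  jaw=[0.5,0.5,0.5,0.5],
)

```text
time_s: 25.48
position: [0.4585, -0.3195, 0.2081]
tool_rot: [[-0.964, 0.266, -0.0], [0.266, 0.964, -0.002], [-0.0, -0.002, -1.0]]
ft_force: [0.7, -0.1, -1.7]
gripper_width: 0.0125
```

```bash
python3 - <<'E'
from h import *
s=status.state();p0=np.array(s['position'])
rel(np.array([BA[0],BA[1]-.001,.205]),down(np.pi/2+BA[2])); print(s['tool_rot'])
a=[]
for n in('top','side'):
  im=np.mean([vision.camera(n).astype(float) for _ in range(3)],0); cv2.imwrite(n+'F.png',im[...,::-1].astype(np.uint8))
  for q in('basket','basket_grip','scoop','fitting_0_center'): print(n,q,[(np.round(b['box'],1).tolist(),round(b['p'],2)) for b in boxes_of(n,q)[:2]])
bz=p0[2]+G-.124
P=T([p0[0],p0[1],BA[2]],[[x,yy,bz+z] for x in(-.042,.042) for yy in(-.06,.06) for z in(0,.048)]+[[0,0,bz+.132]])
for n in('top','side'):
    u=proj(n,P); print(n,'pred',u.min(0).round(1),u.max(0).round(1))
b=cv2.imread('sideF.png').mean(2); old=cv2.imread('pics/side0.png').mean(2)
for x in(-.02,.02,.03):
    Q=proj('side',T([p0[0],p0[1],BA[2]],[[x,.06,bz],[x,.06,bz+.048]])); c=int(round(Q[0,0])); print(c,Q[:,1].round(1),'rim',proj('side',T(BA,[[x,.073,.104],[x,-.073,.104]]))[:,1].round(1)); print(b[150:184,c].astype(int).tolist())
t=cv2.imread('top0.png' if 0 else 'topF.png'); hsv=t[190:285,370:475].astype(int); m=(hsv[...,2]-hsv[...,0]>25)&(hsv[...,2]>90); k,l,st,c=cv2.connectedComponentsWithStats(m.astype(np.uint8)); print('tan',[((c[i]+[370,190]).round(1).tolist(),int(st[i,4])) for i in range(1,k) if st[i,4]>2])
E
```

```text
t 25.48 pos [ 0.4585 -0.3195  0.2081] q [-0.61  0.23 -0.15  1.19 -0.   -0.34] w 0.0125 F [ 0.7 -0.1 -1.7]
  d_cm [-0.04  0.07  0.31] rot [-0.1  0.   0. ]
[[-9.63982952e-01  2.65963699e-01 -4.22074032e-04]
 [ 2.65964008e-01  9.63980939e-01 -1.97382165e-03]
 [-1.18093585e-04 -2.01498692e-03 -9.99997963e-01]]
top basket [([393.8, 209.8, 443.4, 261.6], 0.95)]
top basket_grip [([397.3, 217.8, 446.4, 257.0], 0.88)]
top scoop [([282.3, 200.4, 306.7, 254.2], 0.62)]
top fitting_0_center []
side basket [([291.1, 128.8, 322.9, 171.9], 0.81)]
side basket_grip [([291.3, 128.3, 323.3, 171.6], 0.64)]
side scoop [([275.7, 232.6, 323.6, 249.7], 0.6)]
side fitting_0_center []
top pred [395.6 213.8] [455.8 260.6]
side pred [289.5 125.9] [322.6 171. ]
308 [170.3 156.4] rim [177.5 163.4]
[171, 170, 166, 152, 143, 143, 143, 151, 135, 132, 150, 159, 162, 169, 176, 170, 156, 154, 155, 151, 133, 126, 126, 124, 120, 119, 118, 122, 152, 184, 183, 163, 162, 163]
296 [169.1 155.2] rim [176.3 162.4]
[132, 138, 144, 140, 131, 125, 123, 121, 136, 143, 136, 124, 110, 119, 136, 144, 149, 150, 135, 116, 114, 115, 114, 114, 113, 116, 141, 181, 196, 181, 161, 162, 164, 165]
293 [168.8 155. ] rim [176.  162.1]
[170, 172, 160, 136, 130, 145, 145, 125, 136, 152, 155, 155, 165, 170, 150, 139, 131, 140, 132, 115, 112, 113, 116, 114, 115, 115, 123, 136, 143, 150, 161, 163, 162, 163]
tan [([416.9, 247.9], 17), ([472.5, 281.6], 22)]
```

Emit:
move_arm(
  rotation=[
    [0,0,0],
    [0,0,0],
    [0,0,0],
    [0,0,0],
    [0,0,0],
    [0,0,0],
  ],
  delta_pos=[
    [0,0,0.2],
    [0,0,0.4],
    [0,0,0.5],
    [0,0,0.5],
    [0,0,0.5],
    [0,0,0.5],
  ],
  jaw=[0.5,0.5,0.5,0.5,0.5,0.5],
)

```text
time_s: 26.68
position: [0.4583, -0.3194, 0.2028]
tool_rot: [[-0.964, 0.266, -0.001], [0.266, 0.964, -0.002], [0.0, -0.002, -1.0]]
ft_force: [1.0, -0.2, -2.3]
gripper_width: 0.0125
```

```bash
python3 - <<'E'
from h import *
s=status.state();p0=np.array(s['position']);print(s['time_s'],p0,s['ft_force'],s['gripper_width'])
for n,ref in(('top','avg.png'),('side','pics/side0.png')):
  im=np.mean([vision.camera(n).astype(float) for _ in range(3)],0)[...,::-1]; cv2.imwrite(n+'G.png',im.astype(np.uint8))
t=cv2.imread('topG.png').astype(int); a=cv2.imread('avg.png').astype(int); d=np.abs(t-a).max(2)
bz=p0[2]+G-.124
P=lambda dy:T([p0[0],p0[1]+0,BA[2]],[[x,.06,bz+z] for z in(0,.048) for x in(-.042,.042)])
print('left face: bottom(-x,+x), rim(-x,+x)',proj('top',P(0)).round(1).tolist())
for r in(222,228,234,240,246,252): print(r,d[r,384:414].tolist())
b=cv2.imread('sideG.png').astype(int);a=cv2.imread('pics/side0.png').astype(int);d=np.abs(a-b).max(2)
Q=proj('side',T([p0[0],p0[1],BA[2]],[[x,.06,bz+z] for z in(0,.048) for x in(-.042,.042)]));print(Q.round(1).tolist())
for r in(159,161,163,165): print(r,d[r,280:335].tolist())
E
```

```text
26.6833 [ 0.45825663 -0.31942131  0.20275063] [ 1.01939203 -0.19762432 -2.28514673] 0.012503344730946735
left face: bottom(-x,+x), rim(-x,+x) [[395.2, 246.7], [404.0, 215.1], [398.9, 246.8], [408.0, 214.0]]
222 [1, 1, 1, 8, 24, 38, 42, 38, 34, 34, 26, 12, 2, 1, 1, 1, 0, 4, 13, 21, 29, 10, 7, 0, 2, 4, 2, 2, 2, 1]
228 [2, 2, 4, 12, 29, 28, 21, 22, 24, 9, 6, 5, 2, 0, 1, 4, 9, 10, 23, 37, 24, 1, 0, 2, 13, 8, 7, 15, 12, 15]
234 [3, 13, 33, 37, 28, 26, 35, 28, 7, 0, 1, 1, 1, 1, 4, 13, 18, 20, 22, 2, 1, 5, 13, 8, 1, 4, 2, 3, 17, 28]
240 [18, 23, 8, 7, 22, 23, 9, 2, 1, 0, 0, 0, 3, 10, 14, 32, 35, 13, 5, 2, 4, 15, 9, 12, 24, 19, 12, 5, 5, 10]
246 [42, 42, 41, 34, 16, 3, 1, 1, 1, 0, 1, 2, 7, 19, 24, 18, 2, 3, 2, 15, 18, 15, 16, 21, 12, 4, 4, 14, 19, 14]
252 [1, 3, 5, 6, 11, 22, 27, 24, 24, 29, 29, 21, 11, 9, 6, 4, 3, 3, 1, 2, 6, 19, 21, 15, 13, 20, 20, 21, 20, 15]
[[314.3, 172.5], [289.6, 170.0], [314.7, 158.5], [289.7, 156.2]]
159 [2, 2, 1, 1, 1, 1, 3, 3, 1, 2, 21, 42, 31, 39, 23, 37, 28, 13, 13, 37, 60, 54, 33, 40, 35, 16, 12, 26, 24, 20, 24, 27, 40, 27, 18, 21, 30, 21, 32, 51, 55, 46, 7, 2, 2, 1, 2, 2, 5, 7, 2, 3, 2, 3, 1]
161 [1, 1, 1, 1, 3, 4, 3, 1, 4, 1, 18, 35, 40, 56, 65, 72, 51, 37, 24, 34, 32, 47, 33, 13, 32, 38, 23, 27, 2, 14, 18, 34, 22, 15, 39, 35, 30, 12, 20, 43, 35, 22, 4, 1, 2, 2, 1, 3, 3, 2, 4, 1, 1, 2, 0]
163 [2, 1, 2, 2, 3, 4, 1, 1, 3, 14, 42, 45, 63, 61, 53, 42, 36, 18, 18, 19, 10, 31, 45, 35, 36, 24, 20, 32, 20, 14, 11, 20, 27, 30, 48, 39, 40, 35, 42, 42, 17, 11, 10, 11, 17, 19, 18, 18, 16, 16, 13, 7, 2, 3, 1]
165 [2, 1, 1, 2, 2, 3, 2, 3, 2, 8, 45, 58, 57, 35, 2, 16, 35, 53, 30, 12, 15, 7, 39, 45, 2, 37, 37, 29, 33, 32, 29, 23, 28, 16, 8, 2, 5, 17, 22, 23, 19, 17, 14, 16, 19, 18, 17, 19, 18, 18, 11, 4, 2, 1, 2]
```

```bash
python3 -c "
from workcell import arm,status
s=status.state();print(s['qd'],s['gripper_width']);print(arm.job_done())"
```

```text
[ 0.00092199 -0.00224252  0.00092913  0.00046809  0.00098313  0.01460627] 0.012574814197557028
the job is handed in; nothing more can be done
None
```

The three fittings are tipped into the basket and the empty scoop is back flat on the worktop, let go. The basket is held in the gripper over the cleaner's tank. I handed the job in at about 27 s, and the hand-in reports no verdict.

**Final checks**
- **Position:** the basket is within about 2 mm of the tank centre by the measured tool position, and its edges in both camera pictures agree.
- **Turn and level:** both are within about 0.01 rad by the tool pose, taking the basket as square in the jaws.
- **Height:** the underside is about 15–17 mm above the rim.
- **Arm:** it was essentially still.
- **Scoop:** its pan shows bare steel, with no fitting left in it, and it lies at its old place.

**Not confirmed or not as expected**
- **Dark fitting:** I saw two tan fittings in the basket after tipping, but only one in the last pictures. I never saw the dark one in the basket. The wrist force was too noisy to confirm that all three are there.
- **Bystanders:** I did not measure them at the end. The basket travelled about 55 mm or more above the tallest of them, and no unexpected wrist forces showed.
- **Grasping:** the first grasp of the scoop handle closed on nothing. The fingertips sit about 20–28 mm short of the stated tool point, so I gripped lower, and used the same offset for the basket.
- **Grip width:** the gripper reads about 2 mm less than the stated thickness of what it holds.

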